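# Shelve condiments by height on a two-tier rack

### The arm

A 6-joint arm with a two-finger parallel gripper is mounted at the origin on a cart in front of the work surface, level with it; the furniture and walls round the work are solid. World frame = base frame: x ahead of the robot, y to its left, z up, the work surface at z = 0. Lengths are in m, angles in rad, forces in N, time in s.
With the tool pointing down it reaches from about 0.35 to 0.975 m from the base axis. Payload 7.1 kg.
Tool frame: the origin (TCP) lies at the very end of the fingers, on their centre line; the grasp point (between the pads) lies 19 mm behind it; z points along the fingers, y is the direction in which the jaws open and shut (so a half turn about z gives the same grasp; the last joint's range is limited). The gripper opens to 88 mm and grips with 3 to 60 N. Pads are 20 mm wide; open, the fingers measure 115 mm over their backs; the gripper's body (75 mm by 178 mm) begins 61 mm behind the grasp point.
Start: joints at [-1.208, 0.423, 1.63, -0, 1.089, -0.019], TCP at [0.233, -0.58, 0.223] pointing down, gripper open.
Joint ranges: [-3, 3], [-0.9, 2.11], [0.09, 2.58], [-1.31, 4.45], [0.11, 2.69], [-2.54, 2.54]. Speed limits (rad/s): [2.39, 2.39, 3.01, 3.14, 3.14, 3.14].

### API

Orientations are given as a unit quaternion [x, y, z, w].
In Python, from station import r gives the robot as it stands.
- The arm moves only by the shell command python3 -m inch 'ROWS' [FORCE]. ROWS is JSON, a list of rows, each an object with "delta_pos": the shift along the world's x, y, z in cm, a list of three; "delta_rot": the turn, a rotation vector about the world's x, y, z in degrees, a list of three; "grip": the closure in counts, from 0 (fully open) to 255 (shut). A call has 1 to 10 rows; each row shifts and turns the commanded pose from where the row before left it; what a row does not reach is not made up. A row lasts 1/12 s, in which the tool goes at most 41.7 mm and 7.16 degrees, less where a joint would pass 70% of its speed; a pose out of reach is approached as far as the arm can. A call is refused whole if a number of a shift passes 4.17 or a number of a turn 7.16, either way. A call with a gripper value outside its range is refused whole. The fingers move at their own pace and stop on an object; FORCE is the grip in N (left out, the last holds). Time passes only in rows, so rows that do not move let the fingers close. It gives the time, the measured TCP pose, the force and the opening at its end, in the units of the state.
- r.get_obs(): the state, without advancing time (a new reading comes with each control period).
- r.camera(name): name is "scene" or "top"; returns a dict with "frame" (400x640x3 uint8, blue, green, red), "depth" (400x640 float32, m along the optical axis (not along the pixel's ray), 0 where there is no reading), "camera_matrix" (3x3 intrinsics, pixels), "cam_to_world" (4x4, takes a point from camera to world coordinates). Camera axes: x right, y down, z forward; pixel columns grow to the right and rows downward; lengths in m; the calibration is good to about 2 mm. A picture is of the moment at which its call begins.
- r.sign_off(): hands the job in, once; it reports no verdict.
Trained networks look in a picture, given as the dict that the camera call returned (one of the last four; its "shot" number tells which), for a name from the list of things; names that differ only in an ending like _2 or _b are one class to them, and where a whole thing is asked for, a point or a joint stands for the part that bears it (a point fixed in the world has none). Each returns a list of dicts, best first, with "score" (0 to 1); they miss things now and then, are a little off and sometimes report something else, mostly with a low value. They report only what shows in the picture. A call takes as long as a camera call. They do not tell look-alikes from the thing itself.
- r.boxes_of(label, picture): "centre" ([column, row] in pixels, amid what is visible of it).
- r.landmark_of(label, picture): "centre" ([column, row] in pixels: a listed point, or the origin of a listed thing).
The state is a dict: "time": time; "joint_positions": joint angles; "dq": joint speeds; "effort": joint torques, N m; "eef_pos": TCP position; "eef_rot": TCP orientation; "wrist_force": force on the tool from outside, world axes, zero at the start; "moment": the same for the moment, N m; "finger_gap": opening from 0.0 (shut) to 1.0 (fully open).
Only numpy, scipy, OpenCV 4.12 (cv2) and the standard library are available. Lean on these libraries where they do the work, as an engineer would, in place of code of your own. Each camera call takes 0.05 s, during which the arm holds its last target.

### The job

Put the condiments away on the wooden rack by height: the tall pepper mill on the roomy lower tier, and the two short ones, the salt shaker (now misplaced on the lower tier) and the small brown bottle, on the low-ceilinged upper tier. Leave each standing upright on its tier with at least half of it under the board above, never tip one over, and leave the glass cup and mug on the rack and the pumpkin and onion beside it where they are.

Things in the scene. Friction and masses are not known exactly. Their poses are not given: they have to be found in the camera images.
- rack: fixed rack, three light wooden boards on dark posts; origin: centre of underside, x into the rack away from the robot, y along it, z up; open front at -x. Boards (mm): bottom x -80 to 80, top face z 18; middle x -40 to 70, z 230-240; top x -20 to 35, z 378-388; all y -190 to 190. 8 mm posts at x -4 and 27, y +-182. Height 391.
- lower_tier (a point): point on the top face of the bottom board, plumb below the front edge of the middle board, half-way along it; same axes as the rack. Above x > 0 the middle board leaves 212 mm of clearance; the bottom board runs 40 mm in front of this point and 120 mm behind it.
- upper_tier (a point): point on the top face of the middle board, plumb below the front edge of the top board, half-way along it; same axes as the rack. Above x from 0 to 55 mm the top board leaves 138 mm of clearance; the middle board runs 20 mm in front of this point and 90 mm behind it.
- salt_mid (a point): centre (45 mm above its foot) of the salt shaker: clear with a grey domed top, 90 mm tall, round, widest (44 mm) 30 mm above its foot, tapering to 34 mm at the grey top, which begins 66 mm above the foot; z up. Starts upright on the lower tier.
- bottle_mid (a point): centre (41.5 mm above its foot) of the small plain brown bottle with a black cap: 83 mm tall, round, body 33 mm across up to 50 mm above its foot, cap 20 mm across; z up. Starts upright on the worktop.
- mill_mid (a point): centre (85 mm above its foot) of the dark wooden pepper mill: 170 mm tall, round, 58 mm across near its foot, at most 46 mm at its neck 122 mm above the foot, above that a rounded head 48 mm across (widest about 140 mm above the foot, top at 159 mm) with a 12 mm knob; z up. Starts upright on the worktop.
- cup: lidded glass cup standing on the upper tier, 74 mm across, 85 mm tall, origin at the centre of its underside; to be left alone.
- mug: white mug standing on the lower tier, body 92 mm across, 95 mm tall, handle towards the back of the rack (123 mm long with the handle); origin at underside height, at the middle of that 123 mm length, so that the body's axis lies about 15 mm nearer the front; to be left alone.
- pumpkin: small orange pumpkin on the worktop, 89 mm across, 84 mm tall, origin at the centre of its underside; to be left alone.
- onion: brown onion on the worktop, 75 mm across, 77 mm tall, origin at the centre of its underside; to be left alone.
Things that resemble listed ones, but are neither listed nor needed, are in the scene too. What is shaped like the part that bears mill_mid but orange is not meant.

How it is judged:
At the end, for the whole second after the job is handed in: Salt shaker and bottle on the upper tier, mill on the lower: each upright (0.15 rad), foot on the board (8 mm), axis no more than 8 mm in front of the front edge of the board above, between the posts; cup, mug, pumpkin, onion within 25 mm of their starts (x of salt_mid in the frame of upper_tier between -0.008 and 0.06 m and y of salt_mid in the frame of upper_tier between -0.155 and 0.155 m and z of salt_mid in the frame of upper_tier between 0.037 and 0.053 m and angle between each of salt_mid, bottle_mid, mill_mid's own z axis and vertical below 0.15 rad and x of bottle_mid in the frame of upper_tier between -0.008 and 0.06 m and y of bottle_mid in the frame of upper_tier between -0.155 and 0.155 m and z of bottle_mid in the frame of upper_tier between 0.0335 and 0.0495 m and x of mill_mid in the frame of lower_tier between -0.008 and 0.1 m and y of mill_mid in the frame of lower_tier between -0.155 and 0.155 m and z of mill_mid in the frame of lower_tier between 0.077 and 0.093 m and distance of each of cup, mug, pumpkin, onion from where it was at the start of the episode below 0.025 m); the robot touches nothing.
It fails at once if the glass cup, mug, pumpkin or onion is shifted more than 30 mm (distance of any of cup, mug, pumpkin, onion from where it was at the start of the episode above 0.03 m).
It fails at once if the salt shaker, bottle or pepper mill is tipped over (leans more than 0.7 rad) (angle between any of salt_mid, bottle_mid, mill_mid's own z axis and vertical above 0.7 rad).
It also fails if it takes over 72 s, if anything falls off the work surface, if the arm or the gripper's body presses on something with over 40 N, if the wrist force passes 120 N, or if a joint passes its speed limit or range.

## Working session

There is one attempt and no reset: what is moved stays moved. The work goes in short steps, Python scripts to look and compute and a shell command to move; the robot and the scene stay as the last step left them, time stands still between calls to the robot, and variables do not carry over. Pictures are saved under pics/ and viewed, and the job is handed in when it is done.

```bash
ls; mkdir -p pics; python3 - <<'E'
from station import r
import cv2
for n in ("scene","top"):
    p=r.camera(n); cv2.imwrite(f"pics/{n}0.png",p["frame"])
    print(n,p["camera_matrix"].tolist(),p["cam_to_world"].round(3).tolist())
    K=p["camera_matrix"];T=p["cam_to_world"]
    import numpy as np
    for l in ["rack","lower_tier","upper_tier","salt_mid","bottle_mid","mill_mid","cup","mug","pumpkin","onion"]:
        for d in r.landmark_of(l,p)[:3]:
            u,v=d["centre"];z=p["depth"][min(399,max(0,int(v))),min(639,max(0,int(u)))]
            w=T@np.r_[np.linalg.inv(K)@[u,v,1]*z,1]
            print(l,np.round(d["centre"]),round(d["score"],2),"surf",w[:3].round(3))
print(r.get_obs())
E
```

```text
pics
scene [[450.0625537651958, 0.0, 316.33295827631065], [0.0, 450.0625537651958, 206.6580487892722], [0.0, 0.0, 1.0]] [[-0.636, -0.437, 0.636, -0.34], [-0.772, 0.346, -0.533, 0.755], [0.013, -0.83, -0.557, 0.951], [0.0, 0.0, 0.0, 1.0]]
rack [309. 231.] 0.77 surf [ 0.624 -0.024  0.018]
lower_tier [318. 232.] 0.97 surf [ 0.599 -0.041  0.019]
upper_tier [314. 176.] 0.7 surf [ 0.616 -0.035  0.237]
salt_mid [326. 214.] 0.61 surf [ 0.605 -0.079  0.075]
mill_mid [395. 198.] 0.74 surf [ 0.507 -0.318  0.096]
mill_mid [311. 232.] 0.69 surf [ 0.619 -0.029  0.015]
mill_mid [412. 186.] 0.56 surf [ 0.531 -0.438  0.09 ]
cup [331. 160.] 0.9 surf [ 0.623 -0.111  0.266]
cup [279. 235.] 0.42 surf [0.632 0.099 0.053]
mug [278. 233.] 0.69 surf [0.632 0.101 0.063]
pumpkin [383. 189.] 0.7 surf [ 0.649 -0.417  0.027]
top [[441.5092407095709, 0.0, 326.6063889605332], [0.0, 441.5092407095709, 202.13825342112858], [0.0, 0.0, 1.0]] [[-0.022, -0.982, 0.187, 0.301], [-1.0, 0.026, 0.016, -0.023], [-0.021, -0.187, -0.982, 1.484], [0.0, 0.0, 0.0, 1.0]]
rack [338. 187.] 0.56 surf [ 0.631 -0.039  0.023]
lower_tier [
[... 563 characters left out ...]
{'time': 1.1, 'joint_positions': array([-1.20799768e+00,  4.23079459e-01,  1.62988245e+00,  2.48921162e-05,
        1.08860917e+00, -1.90033909e-02]), 'dq': array([ 3.63425083e-04,  2.57074007e-04,  2.56586332e-04,  7.17107310e-04,
       -3.01089151e-04, -9.32498268e-06]), 'effort': array([ 1.02378126e-03, -5.44583488e+01, -2.74050486e+01,  6.45385659e-02,
        1.67137646e-02, -1.14052690e-05]), 'eef_pos': array([ 0.23289679, -0.57997929,  0.2226948 ]), 'eef_rot': array([9.81834766e-01, 1.89737958e-01, 1.27090057e-05, 8.73793354e-06]), 'wrist_force': array([ 0.13914728,  0.14905128, -0.66073839]), 'moment': array([-0.03587648,  0.04760253,  0.00209635]), 'finger_gap': 1.0006164174811774}
```

View pics/scene0.png

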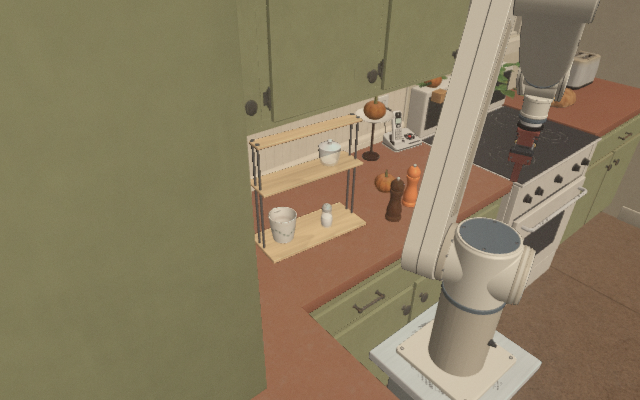

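View pics/top0.png

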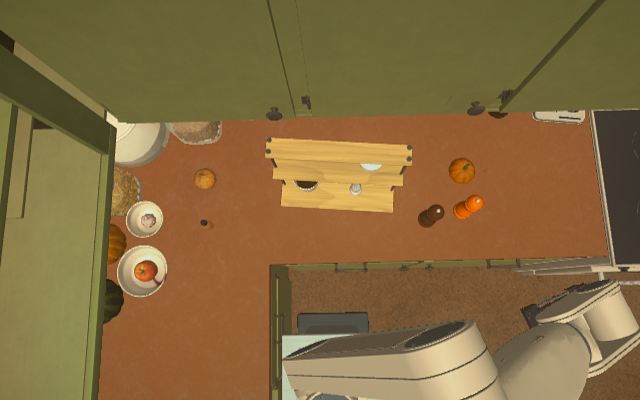

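Candidates: the dark mill shows at scene (395,198) and top (431,216). Its orange look-alike is at scene (412,186) and top (468,207), and the mill hit at scene (311,232) is just bare rack, so I reject both. The bottle is at top (205,223), and the salt is at scene (326,215) and top (355,188). Next I measure from depth and take one close crop.

```bash
cat > h.py <<'E'
import numpy as np, cv2
def cloud(p):
    K=p["camera_matrix"];T=p["cam_to_world"];z=p["depth"]
    v,u=np.mgrid[0:400,0:640]
    P=np.stack([(u-K[0,2])/K[0,0]*z,(v-K[1,2])/K[1,1]*z,z],-1)
    W=P@T[:3,:3].T+T[:3,3]; W[z<=0]=np.nan
    return W
def proj(p,w):
    K=p["camera_matrix"];T=np.linalg.inv(p["cam_to_world"])
    c=T[:3,:3]@np.asarray(w)+T[:3,3]; q=K@c; return q[:2]/q[2]
E
python3 - <<'E'
from station import r
from h import *
T=r.camera("top");S=r.camera("scene")
np.savez("c0.npz",top=cloud(T),scene=cloud(S),tf=T["frame"],sf=S["frame"])
ct,cs=cloud(T),cloud(S)
for n,c in(("top",ct),("scene",cs)):
    for lo,hi in((.380,.398),(.232,.25),(.012,.026)):
        m=(c[...,2]>lo)&(c[...,2]<hi)&(c[...,0]>.45)&(c[...,0]<.75)&(abs(c[...,1]+.03)<.24)
        q=c[m]; rc=cv2.minAreaRect(q[:,:2].astype(np.float32))
        print(n,lo,m.sum(),"z",np.median(q[:,2]).round(4),np.round(rc[0],4),np.round(rc[1],4),round(rc[2],2),"pct",np.percentile(q[:,0],[1,99]).round(3),np.percentile(q[:,1],[1,99]).round(3))
def near(n,c,x,y,rad,zlo,zhi):
    m=(np.hypot(c[...,0]-x,c[...,1]-y)<rad)&(c[...,2]>zlo)&(c[...,2]<zhi); q=c[m]
    for a in np.arange(zlo,zhi,.015):
        s=q[(q[:,2]>=a)&(q[:,2]<a+.015)]
        if len(s)>2: print(n,a.round(3),len(s),"x",s[:,0].min().round(3),s[:,0].max().round(3),"y",s[:,1].min().round(3),s[:,1].max().round(3))
print("salt");near("top",ct,.605,-.085,.05,.025,.12);near("scene",cs,.605,-.085,.05,.025,.12)
print("bottle");near("top",ct,.508,.391,.05,.01,.1)
print("mill");near("top",ct,.505,-.322,.05,.06,.18);near("scene",cs,.505,-.322,.05,.01,.18)
t=T["frame"];s=S["frame"]
a=cv2.resize(t[140:250,400:500],None,fx=4,fy=4);b=cv2.resize(s[140:250,240:340],None,fx=4,fy=4)
cv2.imwrite("pics/crop.png",np.hstack([cv2.resize(a,(390,430)),cv2.resize(b,(390,430))]))
cab=ct[:110,150:600].reshape(-1,3);print("cab zmin",np.nanpercentile(cab[:,2],[1,50]),np.nanpercentile(cab[:,0],[1,50]))
E
```

```text
top 0.38 3083 z 0.3873 [ 0.6804 -0.0137] [0.4348 0.1326] 86.28 pct [0.605 0.743] [-0.223  0.148]
top 0.232 2491 z 0.2394 [ 0.6258 -0.0366] [0.38   0.0618] 85.04 pct [0.585 0.667] [-0.219  0.148]
top 0.012 2484 z 0.0176 [ 0.6014 -0.0345] [0.3801 0.0926] 85.14 pct [0.546 0.651] [-0.218  0.151]
scene 0.38 1382 z 0.3876 [ 0.6851 -0.0555] [0.4177 0.1536] 86.13 pct [0.604 0.749] [-0.238  0.154]
scene 0.232 1946 z 0.2399 [ 0.6514 -0.0358] [0.3833 0.1164] 84.9 pct [0.585 0.713] [-0.218  0.154]
scene 0.012 2435 z 0.018 [ 0.6361 -0.034 ] [0.3833 0.1704] 84.8 pct [0.547 0.718] [-0.22   0.155]
salt
top 0.025 4 x 0.595 0.624 y -0.13 -0.039
top 0.04 19 x 0.592 0.62 y -0.115 -0.075
top 0.055 23 x 0.594 0.624 y -0.115 -0.078
top 0.07 16 x 0.597 0.614 y -0.114 -0.078
top 0.085 25 x 0.596 0.622 y -0.109 -0.08
top 0.1 55 x 0.598 0.621 y -0.109 -0.08
scene 0.025 36 x 0.593 0.624 y -0.108 -0.072
scene 0.04 44 x 0.593 0.626 y -0.107 -0.069
scene 0.055 47 x 0.593 0.627 y -0.109 -0.066
scene 0.07 37 x 0.596 0.624 y -0.099 -0.074
scene 0.085 38 x 0.592 0.628 y -0.1 -0.075
scene 0.1 37 x 0.599 0.629 y -0.103 
[... 436 characters left out ...]
 x 0.494 0.528 y -0.328 -0.311
top 0.135 78 x 0.492 0.539 y -0.357 -0.311
top 0.15 116 x 0.497 0.537 y -0.353 -0.313
top 0.165 10 x 0.513 0.522 y -0.339 -0.33
scene 0.01 66 x 0.486 0.543 y -0.348 -0.299
scene 0.025 48 x 0.487 0.53 y -0.346 -0.303
scene 0.04 64 x 0.488 0.543 y -0.349 -0.3
scene 0.055 56 x 0.494 0.535 y -0.337 -0.303
scene 0.07 38 x 0.497 0.532 y -0.342 -0.308
scene 0.085 36 x 0.497 0.535 y -0.339 -0.309
scene 0.1 42 x 0.495 0.531 y -0.342 -0.308
scene 0.115 52 x 0.493 0.534 y -0.345 -0.306
scene 0.13 57 x 0.491 0.539 y -0.352 -0.306
scene 0.145 75 x 0.494 0.537 y -0.344 -0.308
scene 0.16 11 x 0.513 0.522 y -0.337 -0.318
cab zmin [0.4293516  0.70592508] [0.7298646  0.73208888]
```

View pics/crop.png

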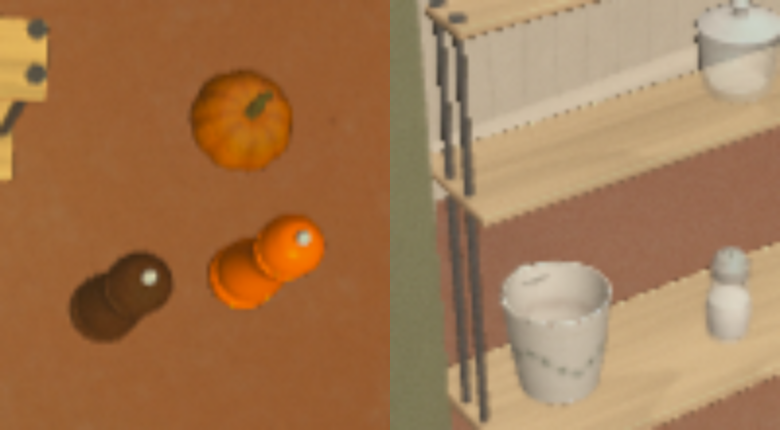

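The crop shows the dark mill at top (431,216), separate from the orange one and upright. The salt sits at scene (326,215), right of the mug. First I move in front of the rack and learn how the arm behaves there.

```bash
python3 -m inch '[{"delta_pos":[1.5,3.8,0.3],"delta_rot":[0,0,-2.7],"grip":0},{"delta_pos":[1.5,3.8,0.3],"delta_rot":[0,0,-2.7],"grip":0},{"delta_pos":[1.5,3.8,0.3],"delta_rot":[0,0,-2.7],"grip":0},{"delta_pos":[1.5,3.8,0.3],"delta_rot":[0,0,-2.7],"grip":0},{"delta_pos":[1.5,3.8,0.3],"delta_rot":[0,0,-2.7],"grip":0},{"delta_pos":[1.5,3.8,0.3],"delta_rot":[0,0,-2.7],"grip":0},{"delta_pos":[1.5,3.8,0.3],"delta_rot":[0,0,-2.7],"grip":0},{"delta_pos":[1.5,3.8,0.3],"delta_rot":[0,0,-2.7],"grip":0},{"delta_pos":[1.5,3.8,0.3],"delta_rot":[0,0,-2.7],"grip":0},{"delta_pos":[1.5,3.8,0.3],"delta_rot":[0,0,-2.7],"grip":0}]' 25
cat >> h.py <<'E'
from scipy.spatial.transform import Rotation as Ro
def rackpt(w):
    d=np.asarray(w)[:2]-[.6365,-.0345]; a=np.radians(-5.1)
    return np.array([d[0]*np.cos(a)+d[1]*np.sin(a),-d[0]*np.sin(a)+d[1]*np.cos(a)])
def rackw(x,y):
    a=np.radians(-5.1); return np.array([.6365+x*np.cos(a)-y*np.sin(a),-.0345+x*np.sin(a)+y*np.cos(a)])
def show():
    from station import r
    o=r.get_obs();R=Ro.from_quat(o["eef_rot"]).as_matrix();p=o["eef_pos"];g=p-.019*R[:,2]
    print("t",round(o["time"],2),"tcp",p.round(4),"grasp",g.round(4),"z",R[:,2].round(3),"y",R[:,1].round(3),"yaz",np.degrees(np.arctan2(R[1,1],R[0,1])).round(1),"zaz",np.degrees(np.arctan2(R[1,2],R[0,2])).round(1),"pitch",np.degrees(np.arcsin(-R[2,2])).round(1))
    print("q",o["joint_positions"].round(3),"F",o["wrist_force"].round(1),"gap",round(o["finger_gap"]*88,1),"grasp rack",rackpt(g).round(4),g[2].round(4))
    return g,R
E
python3 - <<'E'
from h import *
show()
c=np.load("c0.npz")
for n in("top","scene"):
    w=c[n].reshape(-1,3);w=w[~np.isnan(w[:,0])]
    k=np.array([rackpt(q) for q in w[(abs(w[:,0]-.64)<.12)&(abs(w[:,1]+.03)<.2)&(w[:,2]>.03)&(w[:,2]<.35)]]); z=w[(abs(w[:,0]-.64)<.12)&(abs(w[:,1]+.03)<.2)&(w[:,2]>.03)&(w[:,2]<.35)][:,2]
    for lab,lo,hi in(("cup",.255,.34),("mug",.04,.115)):
        for s in (-1,1):
            m=(z>lo)&(z<hi)&(s*k[:,1]>0)&(abs(k[:,1])<.172)
            if m.sum()>5: print(n,lab,s,m.sum(),np.percentile(k[m],[2,98],axis=0).round(3).tolist())
E
```

```text
time: 2.03
eef_pos: [0.3832, -0.1982, 0.2531]
eef_rot: [0.999, -0.046, 0.0, 0.0]
wrist_force: [1.4, -0.4, 0.2]
finger_gap: 1.003
t 2.03 tcp [ 0.3832 -0.1982  0.2531] grasp [ 0.3832 -0.1982  0.2721] z [ 0.001 -0.    -1.   ] y [-0.092 -0.996  0.   ] yaz -95.3 zaz -27.0 pitch 90.0
q [-0.505  0.09   2.007  0.     1.044  1.158] F [ 1.4 -0.4  0.2] gap 88.2 grasp rack [-0.2378 -0.1855] 0.2721
top cup -1 158 [[-0.015, -0.12], [0.002, -0.065]]
top mug -1 138 [[-0.037, -0.081], [-0.01, -0.043]]
top mug 1 200 [[-0.039, 0.063], [0.002, 0.136]]
scene cup -1 444 [[-0.015, -0.116], [0.046, -0.054]]
scene mug -1 203 [[-0.038, -0.072], [-0.007, -0.039]]
scene mug 1 756 [[-0.038, 0.061], [0.052, 0.147]]
```

```bash
python3 -m inch '[{"delta_pos":[1.9,1.25,-1.5],"delta_rot":[-0.43,-4.98,0],"grip":0},{"delta_pos":[1.9,1.25,-1.5],"delta_rot":[-0.43,-4.98,0],"grip":0},{"delta_pos":[1.9,1.25,-1.5],"delta_rot":[-0.43,-4.98,0],"grip":0},{"delta_pos":[1.9,1.25,-1.5],"delta_rot":[-0.43,-4.98,0],"grip":0},{"delta_pos":[1.9,1.25,-1.5],"delta_rot":[-0.43,-4.98,0],"grip":0},{"delta_pos":[1.9,1.25,-1.5],"delta_rot":[-0.43,-4.98,0],"grip":0},{"delta_pos":[1.9,1.25,-1.5],"delta_rot":[-0.43,-4.98,0],"grip":0},{"delta_pos":[1.9,1.25,-1.5],"delta_rot":[-0.43,-4.98,0],"grip":0},{"delta_pos":[1.9,1.2,-1.3],"delta_rot":[-0.43,-4.98,0],"grip":0},{"delta_pos":[0,0,0],"delta_rot":[0,0,0],"grip":0}]'; python3 - <<'E'
from h import *
show()
from station import r
p=r.camera("scene");cv2.imwrite("pics/s1.png",p["frame"][100:300,200:450].repeat(3,0).repeat(3,1))
E
```

```text
time: 2.87
eef_pos: [0.5104, -0.1054, 0.1624]
eef_rot: [0.959, -0.032, 0.281, -0.015]
wrist_force: [0.0, -0.6, -0.5]
finger_gap: 1.001
t 2.87 tcp [ 0.5104 -0.1054  0.1624] grasp [ 0.5001 -0.1056  0.1784] z [ 0.539  0.011 -0.842] y [-0.054 -0.997 -0.047] yaz -93.1 zaz 1.1 pitch 57.4
q [-0.34   0.241  2.265  1.11   0.213  0.251] F [ 0.  -0.6 -0.5] gap 88.1 grasp rack [-0.1295 -0.0829] 0.1784
```

View pics/s1.png

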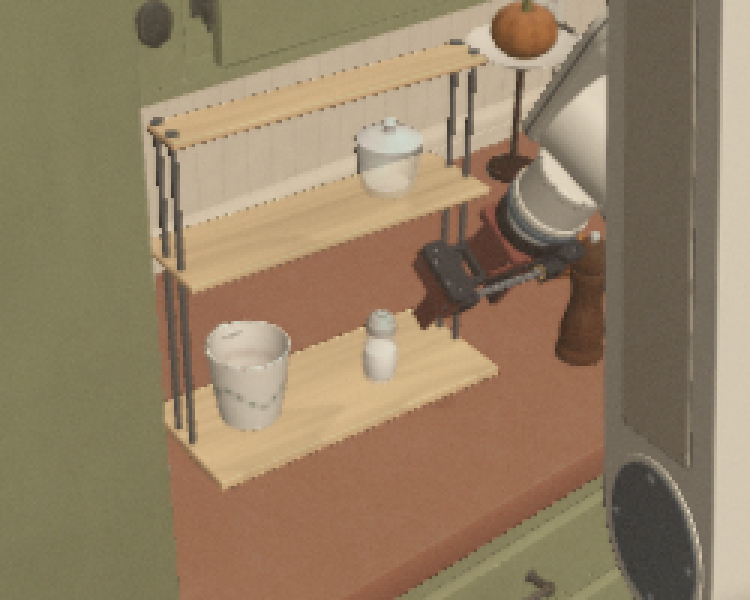

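The wrist is unfolding past its near-singular bend, so it lagged; nothing was touched. A helper will give me the remaining offset.

```bash
cat >> h.py <<'E'
def togo(grasp,tilt=45,zaz=-5.1,back=0):
    g,R=show(); a=np.radians(zaz);t=np.radians(tilt)
    z=np.array([np.cos(a)*np.cos(t),np.sin(a)*np.cos(t),-np.sin(t)]);y=np.array([np.sin(a),-np.cos(a),0]);x=np.cross(y,z)
    Rt=np.stack([x,y,z],1); tcp=np.asarray(grasp)+(.019-back)*z; cur=g+.019*R[:,2]
    d=(tcp-cur)*100; rv=np.degrees(Ro.from_matrix(Rt@R.T).as_rotvec())
    print("TOGO cm",d.round(2),"norm",np.linalg.norm(d).round(2),"rot deg",rv.round(2))
E
python3 - <<'E'
from h import *
togo([.611,-.091,.063],back=.08)
E
```

```text
t 2.92 tcp [ 0.5102 -0.1059  0.1626] grasp [ 0.4999 -0.1061  0.1786] z [ 0.538  0.01  -0.843] y [-0.054 -0.997 -0.046] yaz -93.1 zaz 1.0 pitch 57.4
q [-0.34   0.24   2.264  1.098  0.214  0.263] F [-0.3 -1.3  0.9] gap 88.1 grasp rack [-0.1297 -0.0834] 0.1786
TOGO cm [ 5.79  1.87 -5.65] norm 8.3 rot deg [ -3.53 -12.31  -2.27]
```

```bash
python3 -m inch '[{"delta_pos":[0.6,0.2,-0.6],"delta_rot":[-0.35,-1.3,-0.2],"grip":0},{"delta_pos":[0.6,0.2,-0.6],"delta_rot":[-0.35,-1.3,-0.2],"grip":0},{"delta_pos":[0.6,0.2,-0.6],"delta_rot":[-0.35,-1.3,-0.2],"grip":0},{"delta_pos":[0.6,0.2,-0.6],"delta_rot":[-0.35,-1.3,-0.2],"grip":0},{"delta_pos":[0.6,0.2,-0.6],"delta_rot":[-0.35,-1.3,-0.2],"grip":0},{"delta_pos":[0.6,0.2,-0.6],"delta_rot":[-0.35,-1.3,-0.2],"grip":0},{"delta_pos":[0.6,0.2,-0.6],"delta_rot":[-0.35,-1.3,-0.2],"grip":0},{"delta_pos":[0.6,0.2,-0.6],"delta_rot":[-0.35,-1.3,-0.2],"grip":0},{"delta_pos":[0.5,0.2,-0.4],"delta_rot":[-0.35,-1.3,-0.2],"grip":0},{"delta_pos":[0.5,0.1,-0.4],"delta_rot":[-0.35,-1.2,-0.2],"grip":0}]'; python3 - <<'E'
from h import *
togo([.611,-.091,.063],back=.08)
E
```

```text
time: 3.75
eef_pos: [0.5575, -0.0878, 0.1212]
eef_rot: [0.929, -0.035, 0.367, 0.004]
wrist_force: [0.4, -0.2, -0.1]
finger_gap: 0.997
t 3.75 tcp [ 0.5575 -0.0878  0.1212] grasp [ 0.5445 -0.0871  0.1351] z [ 0.683 -0.032 -0.73 ] y [-0.068 -0.998 -0.019] yaz -93.9 zaz -2.7 pitch 46.9
q [-0.254  0.432  2.307  2.738  0.366 -1.316] F [ 0.4 -0.2 -0.1] gap 87.8 grasp rack [-0.0869 -0.0606] 0.1351
TOGO cm [ 1.05  0.06 -1.51] norm 1.84 rot deg [-1.23 -1.82 -1.24]
```

```bash
python3 -m inch '[{"delta_pos":[0.6,0,-0.8],"delta_rot":[-0.3,-0.5,-0.3],"grip":0},{"delta_pos":[0.6,0,-0.8],"delta_rot":[-0.3,-0.5,-0.3],"grip":0},{"delta_pos":[0.6,0,-0.8],"delta_rot":[-0.3,-0.5,-0.3],"grip":0},{"delta_pos":[0.7,-0.05,-0.7],"delta_rot":[-0.3,-0.3,-0.3],"grip":0},{"delta_pos":[0.7,-0.05,-0.7],"delta_rot":[0,0,0],"grip":0},{"delta_pos":[0.7,-0.05,-0.7],"delta_rot":[0,0,0],"grip":0},{"delta_pos":[0.7,-0.1,-0.7],"delta_rot":[0,0,0],"grip":0},{"delta_pos":[0.7,-0.1,-0.7],"delta_rot":[0,0,0],"grip":0},{"delta_pos":[0.7,-0.1,-0.7],"delta_rot":[0,0,0],"grip":0},{"delta_pos":[0.7,0,-0.6],"delta_rot":[0,0,0],"grip":0}]'; python3 - <<'E'
from h import *
togo([.611,-.091,.063])
from station import r
p=r.camera("scene");t=r.camera("top")
a=p["frame"][160:260,260:380].repeat(4,0).repeat(4,1)
b=t["frame"][140:240,290:410].repeat(4,0).repeat(4,1)
cv2.imwrite("pics/s2.png",np.vstack([a,b])[:,:][::1] if 0 else cv2.resize(np.hstack([a,b]),(800,333)))
E
```

```text
time: 4.58
eef_pos: [0.6245, -0.0928, 0.0481]
eef_rot: [0.923, -0.041, 0.381, 0.017]
wrist_force: [-0.0, -1.0, 0.0]
finger_gap: 0.997
t 4.58 tcp [ 0.6245 -0.0928  0.0481] grasp [ 0.6112 -0.0916  0.0616] z [ 0.703 -0.063 -0.709] y [-0.089 -0.996  0.   ] yaz -95.1 zaz -5.1 pitch 45.1
q [-0.207  0.668  2.183  2.967  0.496 -1.501] F [-0. -1.  0.] gap 87.7 grasp rack [-0.0202 -0.0592] 0.0616
TOGO cm [-0.01  0.06  0.14] norm 0.16 rot deg [-0.   -0.14  0.02]
```

View pics/s2.png

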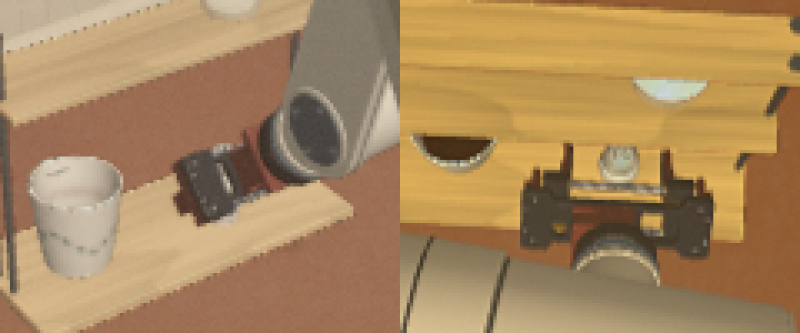

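The top view shows the salt centred between the open fingers (crop 620,160). I close on it.

```bash
python3 -m inch '[{"delta_pos":[0,0,0],"delta_rot":[0,0,0],"grip":255},{"delta_pos":[0,0,0],"delta_rot":[0,0,0],"grip":255},{"delta_pos":[0,0,0],"delta_rot":[0,0,0],"grip":255},{"delta_pos":[0,0,0],"delta_rot":[0,0,0],"grip":255},{"delta_pos":[0,0,0],"delta_rot":[0,0,0],"grip":255},{"delta_pos":[0,0,0],"delta_rot":[0,0,0],"grip":255},{"delta_pos":[0,0,0],"delta_rot":[0,0,0],"grip":255},{"delta_pos":[0,0,0.3],"delta_rot":[0,0,0],"grip":255},{"delta_pos":[0,0,0.4],"delta_rot":[0,0,0],"grip":255},{"delta_pos":[0,0,0.4],"delta_rot":[0,0,0],"grip":255}]' 20; python3 - <<'E'
from h import *
show()
E
```

```text
time: 5.52
eef_pos: [0.6235, -0.0926, 0.06]
eef_rot: [0.924, -0.041, 0.381, 0.017]
wrist_force: [0.3, 0.4, -0.0]
finger_gap: 0.466
t 5.52 tcp [ 0.6235 -0.0926  0.06  ] grasp [ 0.6102 -0.0914  0.0735] z [ 0.702 -0.063 -0.709] y [-0.089 -0.996  0.   ] yaz -95.1 zaz -5.1 pitch 45.2
q [-0.207  0.638  2.187  2.959  0.47  -1.491] F [ 0.3  0.4 -0. ] gap 41.0 grasp rack [-0.0211 -0.059 ] 0.0735
```

Held at 41 mm opening. Before lifting to the upper tier I fit a kinematic model to the recorded joint and TCP pairs, so I can foresee wrist flips.

```bash
cat > kin.py <<'E'
import numpy as np
from scipy.optimize import least_squares
from scipy.spatial.transform import Rotation as Ro
D=[([-1.208,.4231,1.6299,0,1.0886,-.019],[.2329,-.58,.2227]),([-.505,.09,2.007,0,1.044,1.158],[.3832,-.1982,.2531]),
([-.34,.241,2.265,1.11,.213,.251],[.5104,-.1054,.1624]),([-.254,.432,2.307,2.738,.366,-1.316],[.5575,-.0878,.1212]),
([-.207,.668,2.183,2.967,.496,-1.501],[.6245,-.0928,.0481]),([-.207,.638,2.187,2.959,.470,-1.491],[.6235,-.0926,.06])]
def fk(q,P):
    h,L1,L2,b,d,e=P
    s=q[1]+q[2]
    w=np.array([L1*np.sin(q[1])+L2*np.sin(s)+b*np.cos(s),e,h+L1*np.cos(q[1])+L2*np.cos(s)-b*np.sin(s)])
    R=Ro.from_euler("ZYZYZ",[q[0],s,q[3],q[4],q[5]+np.pi/2*0]).as_matrix()
    R=R@Ro.from_euler("z",-np.pi/2).as_matrix()
    return Ro.from_euler("z",q[0]).apply(w)+d*R[:,2],R
def res(P): return np.concatenate([fk(q,P)[0]-p for q,p in D]+[[.02*(P[3])]])
f=least_squares(res,[.3,.4,.4,0,.25,.012])
P=f.x
if __name__=="__main__":
    print(P.round(4),np.abs(f.fun).max()); 
    for q,_ in D: print(fk(q,P)[1][:,1:].T.round(3).tolist())
lo=np.array([-3,-.9,.09,-1.31,.11,-2.54]);hi=np.array([3,2.11,2.58,4.45,2.69,2.54])
def ik(tcp,R,q0):
    def g(q):
        p,r=fk(q,P);return np.r_[(p-tcp)*5,Ro.from_matrix(R.T@r).as_rotvec()]
    best=None
    for s in [q0]+[np.r_[q0[:3],a,.5,c] for a,c in((0,1.57),(0,-1.57),(np.pi,-1.57),(np.pi,1.57))]:
        s=np.clip(s,lo+.01,hi-.01)
        o=least_squares(g,s,bounds=(lo,hi))
        if best is None or o.cost<best.cost-1e-8: best=o
    return best.x,best.cost
def Rt(tilt,zaz):
    a=np.radians(zaz);t=np.radians(tilt)
    z=np.array([np.cos(a)*np.cos(t),np.sin(a)*np.cos(t),-np.sin(t)]);y=np.array([np.sin(a),-np.cos(a),0])
    return np.stack([np.cross(y,z),y,z],1)
E
python3 kin.py; python3 - <<'E'
from kin import *
from h import rackw
q0=np.array([-.207,.638,2.187,2.959,.470,-1.491])
for tilt in(45,35,25,15):
  for rx,ry,z in((-.02,-.06,.075),(-.12,-.06,.075),(-.12,-.06,.2),(-.12,0.03,.3),(-.06,.03,.3),(-.01,.03,.29)):
    R=Rt(tilt,-5.1);q,c=ik(np.r_[rackw(rx,ry),z]+.019*R[:,2],R,q0)
    print(tilt,rx,ry,z,q.round(2),"cost %.1e"%c)
E
```

```text
Traceback (most recent call last):
  File "kin.py", line 15, in <module>
    f=least_squares(res,[.3,.4,.4,0,.25,.012])
  File "kin.py", line 14, in res
    def res(P): return np.concatenate([fk(q,P)[0]-p for q,p in D]+[[.02*(P[3])]])
                                       ~~^^^^^
  File "kin.py", line 11, in fk
    R=Ro.from_euler("ZYZYZ",[q[0],s,q[3],q[4],q[5]+np.pi/2*0]).as_matrix()
      ~~~~~~~~~~~~~^^^^^^^^^^^^^^^^^^^^^^^^^^^^^^^^^^^^^^^^^^^
  File "scipy/spatial/transform/_rotation.pyx", line 1413, in scipy.spatial.transform._rotation.Rotation.from_euler
ValueError: Expected axis specification to be a non-empty string of upto 3 characters, got ZYZYZ
Traceback (most recent call last):
  File "kin.py", line 15, in <module>
    f=least_squares(res,[.3,.4,.4,0,.25,.012])
  File "kin.py", line 14, in res
    def res(P): return np.concatenate([fk(q,P)[0]-p for q,p in D]+[[.02*(P[3])]])
                                       ~~^^^^^
  File "kin.py", line 11, in fk
    R=Ro.from_euler("ZYZYZ",[q[0],s,q[3],q[4],q[5]+np.pi/2*0]).as_matrix()
      ~~~~~~~~~~~~~^^^^^^^^^^^^^^^^^^^^^^^^^^^^^^^^^^^^^^^^^^^
  File "scipy/spatial/transform/_rotation.pyx", line 1413, in scipy.spatial.transform._rotation.Rotation.from_euler
ValueError: Expected axis specification to be a non-empty string of upto 3 characters, got ZYZYZ
```

```bash
sed -i 's/R=Ro.from_euler("ZYZYZ".*/R=(Ro.from_euler("ZYZ",[q[0],s,q[3]])*Ro.from_euler("YZ",[q[4],q[5]])).as_matrix()/' kin.py
cat > ktest.py <<'E'
from kin import *
from h import rackw
q0=np.array([-.207,.638,2.187,2.959,.470,-1.491])
for tilt in(45,35,25,15):
  for rx,ry,z in((-.02,-.06,.075),(-.12,-.06,.075),(-.12,-.06,.2),(-.12,0.03,.3),(-.06,.03,.3),(-.01,.03,.29)):
    R=Rt(tilt,-5.1);q,c=ik(np.r_[rackw(rx,ry),z]+.019*R[:,2],R,q0)
    print(tilt,rx,ry,z,q.round(2),"cost %.1e"%c)
E
python3 kin.py; python3 ktest.py
```

```text
[0.3125 0.5623 0.4849 0.077  0.3093 0.012 ] 0.0015391414792186215
[[-0.373, 0.928, 0.0], [-0.0, 0.0, -1.0]]
[[0.092, 0.996, -0.0], [0.001, -0.0, -1.0]]
[[0.054, 0.997, 0.047], [0.539, 0.01, -0.842]]
[[0.067, 0.998, 0.019], [0.683, -0.032, -0.73]]
[[0.089, 0.996, -0.001], [0.703, -0.063, -0.708]]
[[0.09, 0.996, -0.0], [0.703, -0.064, -0.709]]
45 -0.02 -0.06 0.075 [-0.21  0.64  2.19  2.95  0.47  1.65] cost 2.0e-20
45 -0.12 -0.06 0.075 [-0.25  0.62  2.39  2.96  0.65  1.61] cost 1.4e-19
45 -0.12 -0.06 0.2 [-0.25  0.23  2.37  2.69  0.26  1.9 ] cost 5.7e-19
45 -0.12 0.03 0.3 [ 0.04 -0.01  2.28 -0.76  0.13 -0.72] cost 1.2e-16
45 -0.06 0.03 0.3 [ 0.02  0.09  2.17 -0.65  0.13 -0.85] cost 4.0e-19
45 -0.01 0.03 0.29 [ 0.01  0.18  2.08 -0.64  0.11 -0.87] cost 3.9e-31
35 -0.02 -0.06 0.075 [-0.22  0.73  2.24  2.99  0.79  1.6 ] cost 1.7e-24
35 -0.12 -0.06 0.075 [-0.27  0.76  2.44  2.97  1.02  1.56] cost 1.7e-22
35 -0.12 -0.06 0.2 [-0.27  0.32  2.45  2.88  0.6   1.69] cost 1.5e-28
35 -0.12 0.03 0.3 [0.05 0.02 2.38 3.66 0.24 1.15] cost 3.7e-20
35 -0.06 0.03 0.3 [0.03 0.12 2.27 3.6  0.22 1.19] cost 6.
[... 177 characters left out ...]
2.46  2.96  1.38  1.52] cost 7.8e-29
25 -0.12 -0.06 0.2 [-0.28  0.47  2.51  2.93  0.98  1.61] cost 7.5e-20
25 -0.12 0.03 0.3 [0.07 0.11 2.46 3.41 0.57 1.41] cost 3.9e-25
25 -0.06 0.03 0.3 [0.04 0.19 2.35 3.37 0.54 1.43] cost 1.6e-26
25 -0.01 0.03 0.29 [0.02 0.27 2.26 3.34 0.53 1.45] cost 4.9e-26
15 -0.02 -0.06 0.075 [-0.24  0.98  2.27  3.    1.42  1.55] cost 1.1e-21
15 -0.12 -0.06 0.075 [-0.3   1.11  2.44  2.94  1.71  1.49] cost 3.8e-19
15 -0.12 -0.06 0.2 [-0.3   0.67  2.54  2.94  1.37  1.56] cost 3.1e-25
15 -0.12 0.03 0.3 [0.08 0.26 2.52 3.34 0.96 1.5 ] cost 4.2e-22
15 -0.06 0.03 0.3 [0.05 0.31 2.41 3.31 0.89 1.5 ] cost 1.6e-24
15 -0.01 0.03 0.29 [0.03 0.38 2.31 3.29 0.86 1.5 ] cost 5.7e-26
```

The model fits to 1.5 mm. At 45° the upper tier sits right on the wrist singularity, while 25° is clear of it. So I set the salt back down, open, turn to 25° about the grasp point and regrip.

```bash
python3 -m inch '[{"delta_pos":[0,0,-0.5],"delta_rot":[0,0,0],"grip":255},{"delta_pos":[0,0,-0.5],"delta_rot":[0,0,0],"grip":255},{"delta_pos":[0,0,-0.15],"delta_rot":[0,0,0],"grip":255},{"delta_pos":[0,0,0],"delta_rot":[0,0,0],"grip":255},{"delta_pos":[0,0,0],"delta_rot":[0,0,0],"grip":0},{"delta_pos":[0,0,0],"delta_rot":[0,0,0],"grip":0},{"delta_pos":[0,0,0],"delta_rot":[0,0,0],"grip":0},{"delta_pos":[0,0,0],"delta_rot":[0,0,0],"grip":0}]'; python3 - <<'E'
from h import *
togo([.6103,-.0914,.063],tilt=25)
E
```

```text
time: 6.18
eef_pos: [0.6236, -0.0925, 0.0478]
eef_rot: [0.924, -0.041, 0.381, 0.017]
wrist_force: [0.7, -0.3, -0.3]
finger_gap: 0.73
t 6.18 tcp [ 0.6236 -0.0925  0.0478] grasp [ 0.6102 -0.0913  0.0613] z [ 0.702 -0.063 -0.709] y [-0.089 -0.996  0.   ] yaz -95.1 zaz -5.1 pitch 45.2
q [-0.207  0.668  2.185  2.968  0.497 -1.502] F [ 0.7 -0.3 -0.3] gap 64.3 grasp rack [-0.0211 -0.0589] 0.0613
TOGO cm [ 0.39 -0.04  0.72] norm 0.82 rot deg [-1.770e+00 -2.011e+01  1.000e-02]
```

```bash
python3 -m inch '[{"delta_pos":[0,0,0],"delta_rot":[0,0,0],"grip":0},{"delta_pos":[0,0,0],"delta_rot":[0,0,0],"grip":0},{"delta_pos":[0.1,0,0.14],"delta_rot":[-0.35,-4.0,0],"grip":0},{"delta_pos":[0.08,0,0.14],"delta_rot":[-0.35,-4.0,0],"grip":0},{"delta_pos":[0.08,0,0.14],"delta_rot":[-0.35,-4.0,0],"grip":0},{"delta_pos":[0.08,0,0.15],"delta_rot":[-0.35,-4.0,0],"grip":0},{"delta_pos":[0.05,0,0.15],"delta_rot":[-0.35,-4.0,0],"grip":0},{"delta_pos":[0,0,0],"delta_rot":[0,0,0],"grip":0}]'; python3 - <<'E'
from h import *
togo([.6103,-.0914,.063],tilt=25)
E
```

```text
time: 6.85
eef_pos: [0.6259, -0.0923, 0.0529]
eef_rot: [0.844, -0.038, 0.535, 0.024]
wrist_force: [-0.7, 0.1, -1.8]
finger_gap: 1.0
t 6.85 tcp [ 0.6259 -0.0923  0.0529] grasp [ 0.6088 -0.0908  0.061 ] z [ 0.901 -0.081 -0.426] y [-0.089 -0.996 -0.001] yaz -95.1 zaz -5.1 pitch 25.2
q [-0.226  0.885  2.267  3.006  1.141 -1.572] F [-0.7  0.1 -1.8] gap 88.0 grasp rack [-0.0226 -0.0585] 0.061
TOGO cm [ 0.15 -0.06  0.21] norm 0.27 rot deg [-0.07 -0.21  0.03]
```

```bash
python3 -m inch '[{"delta_pos":[0.2,0,0.15],"delta_rot":[0,0,0],"grip":255},{"delta_pos":[0,0,0],"delta_rot":[0,0,0],"grip":255},{"delta_pos":[0,0,0],"delta_rot":[0,0,0],"grip":255},{"delta_pos":[0,0,0],"delta_rot":[0,0,0],"grip":255},{"delta_pos":[0,0,0],"delta_rot":[0,0,0],"grip":255},{"delta_pos":[0,0,0],"delta_rot":[0,0,0],"grip":255},{"delta_pos":[0,0,0],"delta_rot":[0,0,0],"grip":255},{"delta_pos":[0,0,0],"delta_rot":[0,0,0],"grip":255}]' 20; python3 - <<'E'
from h import *
show()
from station import r
p=r.camera("scene");t=r.camera("top")
a=p["frame"][160:260,260:380];b=t["frame"][140:240,290:410]
cv2.imwrite("pics/s3.png",cv2.resize(np.hstack([a,b]),(800,333)))
E
```

```text
time: 7.52
eef_pos: [0.6299, -0.0927, 0.0574]
eef_rot: [0.843, -0.038, 0.537, 0.024]
wrist_force: [1.1, -0.5, 1.4]
finger_gap: 0.455
t 7.52 tcp [ 0.6299 -0.0927  0.0574] grasp [ 0.6127 -0.0912  0.0654] z [ 0.902 -0.081 -0.423] y [-0.089 -0.996 -0.   ] yaz -95.1 zaz -5.1 pitch 25.0
q [-0.224  0.874  2.263  3.007  1.129 -1.57 ] F [ 1.1 -0.5  1.4] gap 40.0 grasp rack [-0.0187 -0.0586] 0.0654
```

View pics/s3.png

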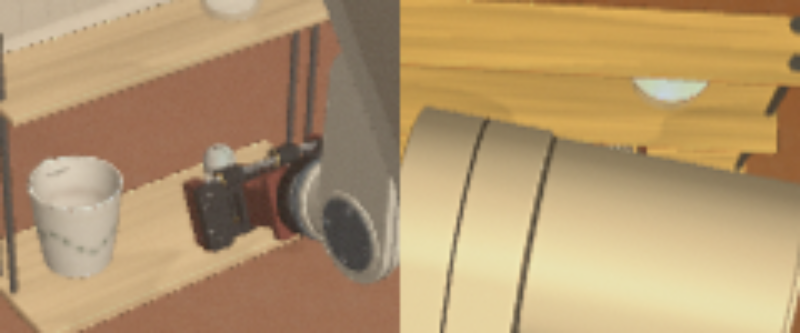

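Held upright with its top clear of the fingers. Now I lift it slightly, pull it out, raise it and shift sideways.

```bash
python3 -m inch '[{"delta_pos":[0,0,0.6],"delta_rot":[0,0,0],"grip":255},{"delta_pos":[-1.5,0.13,0.3],"delta_rot":[0,0,0],"grip":255},{"delta_pos":[-2.5,0.22,0],"delta_rot":[0,0,0],"grip":255},{"delta_pos":[-2.5,0.22,0],"delta_rot":[0,0,0],"grip":255},{"delta_pos":[-2.5,0.22,0],"delta_rot":[0,0,0],"grip":255},{"delta_pos":[-1,1.2,1.5],"delta_rot":[0,0,0],"grip":255},{"delta_pos":[0.1,1.2,2.5],"delta_rot":[0,0,0],"grip":255},{"delta_pos":[0.1,1.2,2.5],"delta_rot":[0,0,0],"grip":255},{"delta_pos":[0.1,1.2,2.5],"delta_rot":[0,0,0],"grip":255},{"delta_pos":[0.1,1.2,2.5],"delta_rot":[0,0,0],"grip":255}]'
python3 - <<'E'
from h import *
togo(np.r_[rackw(-.1,.03),.305],tilt=25)
E
```

```text
time: 8.45
eef_pos: [0.5327, -0.024, 0.1813]
eef_rot: [0.844, -0.038, 0.535, 0.024]
wrist_force: [0.8, -0.6, 0.8]
finger_gap: 0.455
t 8.45 tcp [ 0.5327 -0.024   0.1813] grasp [ 0.5156 -0.0225  0.1894] z [ 0.901 -0.08  -0.426] y [-0.089 -0.996 -0.001] yaz -95.1 zaz -5.1 pitch 25.2
q [-0.044  0.51   2.517  3.19   1.016 -1.576] F [ 0.8 -0.6  0.8] gap 40.0 grasp rack [-0.1215  0.0012] 0.1894
TOGO cm [ 2.4   2.68 11.57] norm 12.12 rot deg [-0.07 -0.21  0.02]
```

```bash
python3 -m inch '[{"delta_pos":[0.2,0.6,2.5],"delta_rot":[0,0,0],"grip":255},{"delta_pos":[0.3,0.6,2.5],"delta_rot":[0,0,0],"grip":255},{"delta_pos":[0.5,0.6,2.5],"delta_rot":[0,0,0],"grip":255},{"delta_pos":[0.7,0.6,2.5],"delta_rot":[0,0,0],"grip":255},{"delta_pos":[0.7,0.3,1.6],"delta_rot":[0,0,0],"grip":255},{"delta_pos":[0,0,0],"delta_rot":[0,0,0],"grip":255}]'
python3 - <<'E'
from h import *
togo(np.r_[rackw(0,.03),.300],tilt=25)
from station import r
p=r.camera("scene")
cv2.imwrite("pics/s4.png",cv2.resize(p["frame"][100:270,230:430],(800,680))[:600])
E
```

```text
time: 8.95
eef_pos: [0.5594, 0.0032, 0.3022]
eef_rot: [0.841, -0.037, 0.54, 0.023]
wrist_force: [0.8, -0.4, -0.4]
finger_gap: 0.455
t 8.95 tcp [0.5594 0.0032 0.3022] grasp [0.5422 0.0047 0.3101] z [ 0.906 -0.079 -0.416] y [-0.088 -0.996 -0.001] yaz -95.0 zaz -5.0 pitch 24.6
q [ 0.057  0.113  2.414  3.399  0.538 -1.731] F [ 0.8 -0.4 -0.4] gap 40.0 grasp rack [-0.0974  0.0306] 0.3101
TOGO cm [ 9.69 -0.93 -1.03] norm 9.79 rot deg [-0.05  0.42 -0.06]
```

View pics/s4.png

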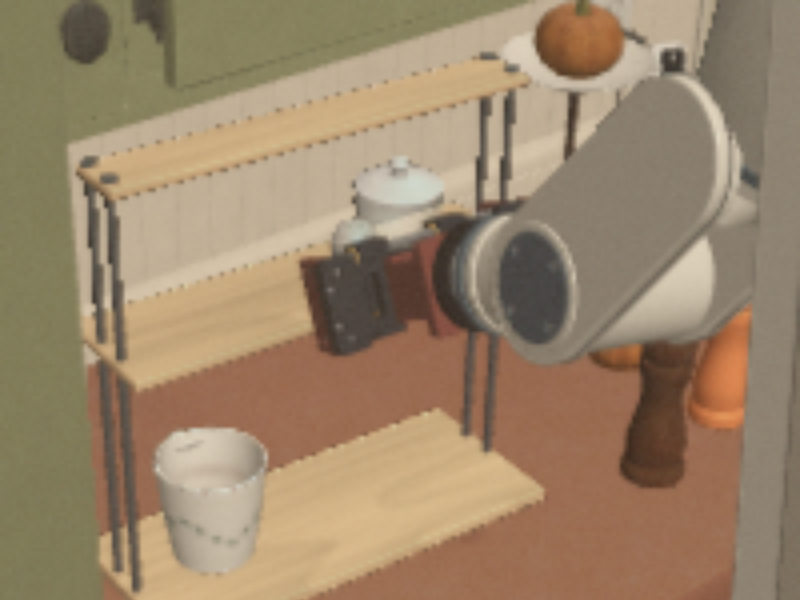

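The salt is still upright in the hand, in front of the upper tier. Now I slide it in and lower it.

```bash
python3 -m inch '[{"delta_pos":[1.6,-0.15,-0.15],"delta_rot":[0,0,0],"grip":255},{"delta_pos":[1.6,-0.15,-0.15],"delta_rot":[0,0,0],"grip":255},{"delta_pos":[1.6,-0.15,-0.2],"delta_rot":[0,0,0],"grip":255},{"delta_pos":[1.6,-0.15,-0.2],"delta_rot":[0,0.2,0],"grip":255},{"delta_pos":[1.6,-0.15,-0.2],"delta_rot":[0,0.2,0],"grip":255},{"delta_pos":[1.6,-0.15,-0.2],"delta_rot":[0,0,0],"grip":255},{"delta_pos":[0,0,-0.5],"delta_rot":[0,0,0],"grip":255},{"delta_pos":[0,0,-0.3],"delta_rot":[0,0,0],"grip":255},{"delta_pos":[0,0,0],"delta_rot":[0,0,0],"grip":255}]'
python3 - <<'E'
from h import *
togo(np.r_[rackw(0,.03),.2878],tilt=25)
E
```

```text
time: 9.75
eef_pos: [0.6542, -0.0075, 0.2789]
eef_rot: [0.843, -0.038, 0.536, 0.025]
wrist_force: [2.1, -2.5, 9.0]
finger_gap: 0.451
t 9.75 tcp [ 0.6542 -0.0075  0.2789] grasp [ 0.6371 -0.006   0.287 ] z [ 0.901 -0.082 -0.425] y [-0.091 -0.996  0.001] yaz -95.2 zaz -5.2 pitch 25.1
q [ 0.016  0.289  2.241  3.335  0.527 -1.694] F [ 2.1 -2.5  9. ] gap 39.7 grasp rack [-0.0019  0.0285] 0.287
TOGO cm [0.21 0.14 0.09] norm 0.27 rot deg [ 0.02 -0.15  0.1 ]
```

Seated, with 9 N upward at the wrist. I open and back out.

```bash
python3 -m inch '[{"delta_pos":[0,0,0],"delta_rot":[0,0,0],"grip":60},{"delta_pos":[0,0,0],"delta_rot":[0,0,0],"grip":60},{"delta_pos":[0,0,0],"delta_rot":[0,0,0],"grip":60},{"delta_pos":[0,0,0],"delta_rot":[0,0,0],"grip":60},{"delta_pos":[-1.0,0.09,0],"delta_rot":[0,0,0],"grip":60},{"delta_pos":[-2,0.18,0],"delta_rot":[0,0,0],"grip":60},{"delta_pos":[-2.5,0.22,0],"delta_rot":[0,0,0],"grip":60},{"delta_pos":[-2.5,0.22,0],"delta_rot":[0,0,0],"grip":60},{"delta_pos":[-2.5,0.22,0],"delta_rot":[0,0,0],"grip":60},{"delta_pos":[-2.5,0,0],"delta_rot":[0,0,0],"grip":0}]'
python3 - <<'E'
from h import *
show()
from station import r
p=r.camera("scene");c=cloud(p)
t=r.camera("top")
cv2.imwrite("pics/s5.png",cv2.resize(p["frame"][100:270,230:430],(700,595)))
m=(c[...,2]>.25)&(c[...,2]<.345)&(c[...,0]>.56)&(c[...,0]<.7)&(c[...,1]>-.06)&(c[...,1]<.08)
k=np.array([rackpt(w) for w in c[m]]);print(np.percentile(k,[2,98],axis=0).round(3),c[m][:,2].max())
for l in("salt_mid",):
  for d in r.landmark_of(l,p)[:2]:print(d)
E
```

```text
time: 10.58
eef_pos: [0.5213, 0.0028, 0.2775]
eef_rot: [0.845, -0.037, 0.533, 0.024]
wrist_force: [0.0, 0.0, -0.7]
finger_gap: 0.807
t 10.58 tcp [0.5213 0.0028 0.2775] grasp [0.5042 0.0043 0.2856] z [ 0.899 -0.08  -0.431] y [-0.089 -0.996  0.001] yaz -95.1 zaz -5.1 pitch 25.5
q [ 0.065  0.129  2.497  3.383  0.618 -1.703] F [ 0.   0.  -0.7] gap 71.0 grasp rack [-0.1352  0.0269] 0.2856
[[-0.021  0.017]
 [ 0.007  0.051]] 0.32960381655501336
{'centre': [303.6, 161.8], 'score': 0.58}
```

View pics/s5.png

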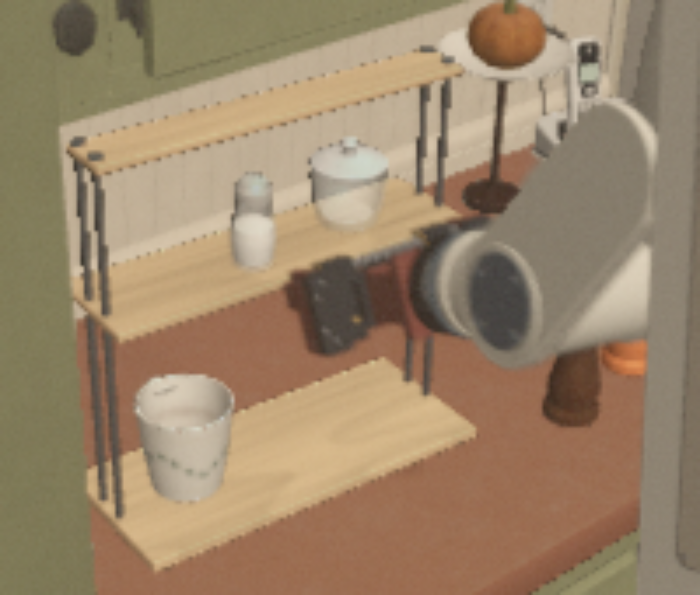

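The salt stands upright at crop (253,220), about 18 mm behind the upper front edge. The cup and mug are unmoved. Next is the mill.

```bash
cat > ktest.py <<'E'
from kin import *
from h import rackw
q0=np.array([.065,.129,2.497,3.383,.618,1.44])
m=np.array([.516,-.331])
for tilt in(25,35,45):
  for az in (-33,-25):
    R=Rt(tilt,az)
    for nm,gp,rr in(("pre",np.r_[m,.108]-.10*R[:,2],R),("up",np.r_[m,.108]-.06*R[:,2]+[0,0,.1],R),("g",np.r_[m,.108],R),("lift",np.r_[m,.15],R),("front",np.r_[rackw(-.15,-.06),.135],Rt(tilt,-5.1)),("in",np.r_[rackw(-.02,-.06),.13],Rt(tilt,-5.1))):
      q,c=ik(gp+.019*rr[:,2],rr,q0);q0=q if c<1e-6 else q0
      print(tilt,az,nm,gp.round(3),q.round(2),"cost %.1e"%c)
E
python3 ktest.py
```

```text
25 -33 pre [ 0.44  -0.282  0.15 ] [-0.61  0.66  2.5   3.11  1.15  1.57] cost 2.0e-30
25 -33 up [ 0.47  -0.301  0.233] [-0.6   0.36  2.43  3.1   0.78  1.58] cost 2.3e-18
25 -33 g [ 0.516 -0.331  0.108] [-0.6   0.76  2.3   3.12  1.05  1.57] cost 1.2e-20
25 -33 lift [ 0.516 -0.331  0.15 ] [-0.6   0.64  2.32  3.11  0.95  1.58] cost 1.9e-20
25 -33 front [ 0.482 -0.081  0.135] [-0.31  0.75  2.56  2.94  1.3   1.53] cost 7.6e-23
25 -33 in [ 0.611 -0.092  0.13 ] [-0.23  0.7   2.3   2.99  0.99  1.6 ] cost 2.1e-31
25 -25 pre [ 0.434 -0.293  0.15 ] [-0.79  0.66  2.48  2.78  1.13  1.57] cost 2.2e-24
25 -25 up [ 0.467 -0.308  0.233] [-0.75  0.37  2.41  2.74  0.8   1.72] cost 5.2e-19
25 -25 g [ 0.516 -0.331  0.108] [-0.7   0.76  2.29  2.86  1.05  1.6 ] cost 6.4e-21
25 -25 lift [ 0.516 -0.331  0.15 ] [-0.7   0.64  2.31  2.84  0.95  1.63] cost 9.7e-21
25 -25 front [ 0.482 -0.081  0.135] [-0.31  0.75  2.56  2.94  1.3   1.53] cost 6.8e-23
25 -25 in [ 0.611 -0.092  0.13 ] [-0.23  0.7   2.3   2.99  0.99  1.6 ] cost 4.0e-31
35 -33 pre [ 0.447 -0.286  0.165] [-0.61  0.44  2.44  3.1   0.7   1.58] cost 2.8e-
[... 1253 characters left out ...]
  1.61] cost 2.9e-21
45 -33 front [ 0.482 -0.081  0.135] [-0.26  0.41  2.45  2.89  0.51  1.67] cost 2.0e-20
45 -33 in [ 0.611 -0.092  0.13 ] [-0.21  0.5   2.19  2.88  0.34  1.73] cost 3.4e-19
45 -25 pre [ 0.452 -0.301  0.179] [-0.71  0.32  2.32  2.5   0.33  1.99] cost 3.3e-23
45 -25 up [ 0.478 -0.313  0.25 ] [-0.69  0.18  2.24  1.99  0.18  2.54] cost 3.3e-04
45 -25 g [ 0.516 -0.331  0.108] [-0.67  0.55  2.19  2.73  0.41  1.79] cost 5.6e-31
45 -25 lift [ 0.516 -0.331  0.15 ] [-0.67  0.45  2.19  2.6   0.32  1.93] cost 1.7e-28
45 -25 front [ 0.482 -0.081  0.135] [-0.26  0.41  2.45  2.89  0.51  1.67] cost 1.4e-29
45 -25 in [ 0.611 -0.092  0.13 ] [-0.21  0.5   2.19  2.88  0.34  1.73] cost 3.4e-19
```

```bash
python3 -m inch '[{"delta_pos":[-0.6,-2.8,-0.5],"delta_rot":[0,0,-2.8],"grip":0},{"delta_pos":[-0.6,-2.8,-0.5],"delta_rot":[0,0,-2.8],"grip":0},{"delta_pos":[-0.6,-2.8,-0.5],"delta_rot":[0,0,-2.8],"grip":0},{"delta_pos":[-0.6,-2.8,-1.5],"delta_rot":[0,0,-2.8],"grip":0},{"delta_pos":[-0.6,-2.8,-1.5],"delta_rot":[0,0,-2.8],"grip":0},{"delta_pos":[-0.7,-2.8,-1.8],"delta_rot":[0,0,-2.8],"grip":0},{"delta_pos":[-0.7,-2.8,-1.8],"delta_rot":[0,0,-2.8],"grip":0},{"delta_pos":[-0.7,-2.8,-1.8],"delta_rot":[0,0,-2.8],"grip":0},{"delta_pos":[-0.7,-2.8,-1.8],"delta_rot":[0,0,-2.8],"grip":0},{"delta_pos":[-0.7,-2.8,-1.8],"delta_rot":[0,0,-2.8],"grip":0}]'
python3 - <<'E'
from h import *
togo([.516,-.331,.108],tilt=25,zaz=-33,back=.1)
E
```

```text
time: 11.57
eef_pos: [0.4588, -0.2792, 0.1417]
eef_rot: [0.81, -0.242, 0.512, 0.153]
wrist_force: [0.1, -0.3, 1.1]
finger_gap: 0.996
t 11.57 tcp [ 0.4588 -0.2792  0.1417] grasp [ 0.4445 -0.2698  0.1499] z [ 0.755 -0.495 -0.429] y [-0.548 -0.836  0.   ] yaz -123.2 zaz -33.3 pitch 25.4
q [-0.556  0.658  2.503  3.166  1.146 -1.571] F [ 0.1 -0.3  1.1] gap 87.7 grasp rack [-0.1704 -0.2514] 0.1499
TOGO cm [-0.44 -1.18  0.05] norm 1.26 rot deg [-0.22 -0.36  0.25]
```

```bash
python3 -m inch '[{"delta_pos":[-0.4,-1.2,0],"delta_rot":[0,0,0],"grip":0},{"delta_pos":[1.1,-0.7,-0.6],"delta_rot":[0,0,0],"grip":0},{"delta_pos":[1.1,-0.7,-0.6],"delta_rot":[0,0,0],"grip":0},{"delta_pos":[1.1,-0.7,-0.6],"delta_rot":[0,0,0],"grip":0},{"delta_pos":[1.1,-0.7,-0.6],"delta_rot":[0,0,0],"grip":0},{"delta_pos":[0,0,0],"delta_rot":[0,0,0],"grip":0}]'
python3 - <<'E'
from h import *
togo([.516,-.331,.108],tilt=25,zaz=-33)
from station import r
p=r.camera("scene");t=r.camera("top")
a=p["frame"][130:250,340:460];b=t["frame"][150:270,380:500]
cv2.imwrite("pics/s6.png",cv2.resize(np.hstack([a,b]),(800,400)))
E
```

```text
time: 12.07
eef_pos: [0.5012, -0.3193, 0.1187]
eef_rot: [0.81, -0.241, 0.513, 0.153]
wrist_force: [0.5, -1.0, -0.2]
finger_gap: 1.001
t 12.07 tcp [ 0.5012 -0.3193  0.1187] grasp [ 0.4868 -0.3099  0.1269] z [ 0.757 -0.494 -0.427] y [-0.546 -0.837  0.   ] yaz -123.1 zaz -33.1 pitch 25.3
q [-0.595  0.711  2.381  3.124  1.08  -1.57 ] F [ 0.5 -1.  -0.2] gap 88.1 grasp rack [-0.1246 -0.2876] 0.1269
TOGO cm [ 2.92 -2.11 -1.88] norm 4.06 rot deg [-0.13 -0.25  0.13]
```

View pics/s6.png

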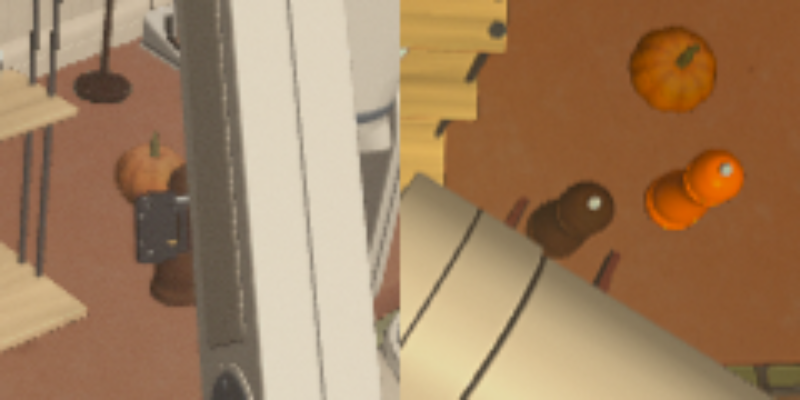

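The top view shows both fingertips, at crop (517,215) and (608,270), straddling the dark mill, and they are clear of the orange one. I go in and grip.

```bash
python3 -m inch '[{"delta_pos":[0.75,-0.53,-0.48],"delta_rot":[0,0,0],"grip":0},{"delta_pos":[0.75,-0.53,-0.48],"delta_rot":[0,0,0],"grip":0},{"delta_pos":[0.75,-0.53,-0.48],"delta_rot":[0,0,0],"grip":0},{"delta_pos":[0.7,-0.53,-0.4],"delta_rot":[0,0,0],"grip":0},{"delta_pos":[0,0,0],"delta_rot":[0,0,0],"grip":255},{"delta_pos":[0,0,0],"delta_rot":[0,0,0],"grip":255},{"delta_pos":[0,0,0],"delta_rot":[0,0,0],"grip":255},{"delta_pos":[0,0,0],"delta_rot":[0,0,0],"grip":255},{"delta_pos":[0,0,0],"delta_rot":[0,0,0],"grip":255},{"delta_pos":[0,0,0],"delta_rot":[0,0,0],"grip":255}]' 35
python3 - <<'E'
from h import *
show()
E
```

```text
time: 13.0
eef_pos: [0.5279, -0.3384, 0.1007]
eef_rot: [0.811, -0.241, 0.512, 0.152]
wrist_force: [-0.8, -1.2, 0.5]
finger_gap: 0.582
t 13.0 tcp [ 0.5279 -0.3384  0.1007] grasp [ 0.5136 -0.3291  0.1089] z [ 0.756 -0.493 -0.43 ] y [-0.546 -0.838  0.   ] yaz -123.1 zaz -33.1 pitch 25.5
q [-0.598  0.752  2.307  3.121  1.044 -1.569] F [-0.8 -1.2  0.5] gap 51.2 grasp rack [-0.0963 -0.3043] 0.1089
```

```bash
python3 -m inch '[{"delta_pos":[0,0,0],"delta_rot":[0,0,0],"grip":255},{"delta_pos":[0,0,0],"delta_rot":[0,0,0],"grip":255},{"delta_pos":[0,0,0],"delta_rot":[0,0,0],"grip":255}]'
python3 - <<'E'
from h import *
show()
E
```

```text
time: 13.25
eef_pos: [0.5281, -0.3386, 0.1007]
eef_rot: [0.81, -0.241, 0.512, 0.152]
wrist_force: [0.0, -0.2, 0.3]
finger_gap: 0.551
t 13.25 tcp [ 0.5281 -0.3386  0.1007] grasp [ 0.5137 -0.3293  0.1089] z [ 0.756 -0.494 -0.43 ] y [-0.546 -0.838  0.   ] yaz -123.1 zaz -33.1 pitch 25.5
q [-0.598  0.753  2.307  3.121  1.044 -1.569] F [ 0.  -0.2  0.3] gap 48.4 grasp rack [-0.0961 -0.3045] 0.1089
```

```bash
python3 -m inch '[{"delta_pos":[0,0,0.6],"delta_rot":[0,0,0],"grip":255},{"delta_pos":[0,0,1.0],"delta_rot":[0,0,0],"grip":255},{"delta_pos":[-0.8,0.5,1.2],"delta_rot":[0,0,0],"grip":255},{"delta_pos":[-1.4,1.5,0.7],"delta_rot":[0,0,2],"grip":255},{"delta_pos":[-1.4,2.4,0],"delta_rot":[0,0,3],"grip":255},{"delta_pos":[-1.0,2.5,0],"delta_rot":[0,0,3],"grip":255},{"delta_pos":[-0.6,2.5,0],"delta_rot":[0,0,3],"grip":255},{"delta_pos":[0,2.5,0],"delta_rot":[0,0,3],"grip":255},{"delta_pos":[0,2.5,0],"delta_rot":[0,0,3],"grip":255},{"delta_pos":[0,2.5,0],"delta_rot":[0,0,3],"grip":255}]'
python3 - <<'E'
from h import *
togo(np.r_[rackw(-.15,-.06),.142],tilt=25)
from station import r
p=r.camera("scene")
cv2.imwrite("pics/s7.png",cv2.resize(p["frame"][100:270,230:430],(700,595)))
E
```

```text
time: 14.08
eef_pos: [0.4756, -0.1686, 0.1357]
eef_rot: [0.84, -0.096, 0.53, 0.061]
wrist_force: [-0.2, 0.4, -1.7]
finger_gap: 0.547
t 14.08 tcp [ 0.4756 -0.1686  0.1357] grasp [ 0.4589 -0.1647  0.1438] z [ 0.879 -0.203 -0.431] y [-0.225 -0.974  0.001] yaz -103.0 zaz -13.0 pitch 25.5
q [-0.531  0.707  2.559  2.852  1.244 -1.61 ] F [-0.2  0.4 -1.7] gap 48.2 grasp rack [-0.1653 -0.1455] 0.1438
TOGO cm [ 2.33  8.61 -0.17] norm 8.92 rot deg [-0.05 -0.51  7.9 ]
```

View pics/s7.png

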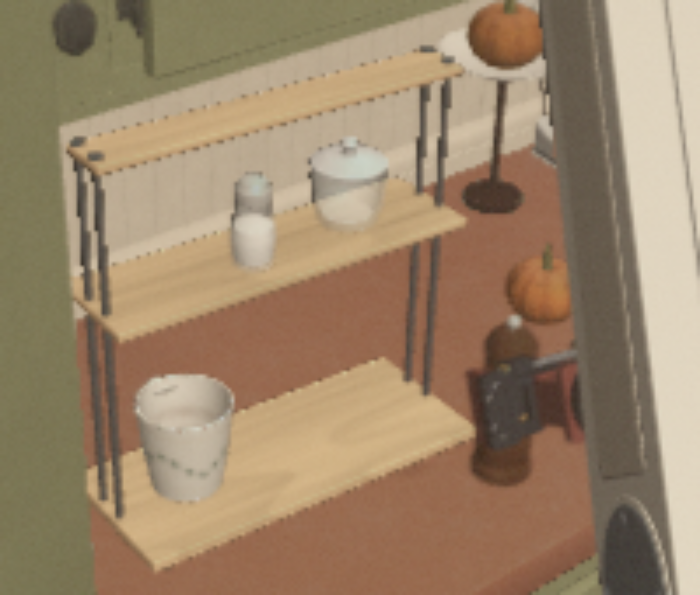

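```bash
python3 -m inch '[{"delta_pos":[0.5,2.15,0],"delta_rot":[0,-0.1,2],"grip":255},{"delta_pos":[0.5,2.15,0],"delta_rot":[0,-0.1,2],"grip":255},{"delta_pos":[0.6,2.15,0],"delta_rot":[0,-0.1,2],"grip":255},{"delta_pos":[0.7,2.15,0],"delta_rot":[0,-0.2,1.9],"grip":255},{"delta_pos":[1.7,-0.15,0],"delta_rot":[0,0,0],"grip":255},{"delta_pos":[2.3,-0.2,0],"delta_rot":[0,0,0],"grip":255},{"delta_pos":[2.3,-0.2,0],"delta_rot":[0,0,0],"grip":255},{"delta_pos":[2.3,-0.2,0],"delta_rot":[0,0,0],"grip":255},{"delta_pos":[2.0,-0.2,0],"delta_rot":[0,0,0],"grip":255},{"delta_pos":[0,0,0],"delta_rot":[0,0,0],"grip":255}]'
python3 - <<'E'
from h import *
togo(np.r_[rackw(-.018,-.06),.127],tilt=25)
E
```

```text
time: 14.97
eef_pos: [0.6093, -0.0937, 0.1377]
eef_rot: [0.841, -0.038, 0.539, 0.024]
wrist_force: [1.1, 0.5, -1.3]
finger_gap: 0.546
t 14.97 tcp [ 0.6093 -0.0937  0.1377] grasp [ 0.5921 -0.0921  0.1456] z [ 0.905 -0.082 -0.417] y [-0.091 -0.996  0.   ] yaz -95.2 zaz -5.2 pitch 24.6
q [-0.24   0.659  2.342  2.981  1.002 -1.546] F [ 1.1  0.5 -1.3] gap 48.1 grasp rack [-0.0391 -0.0613] 0.1456
TOGO cm [ 2.11 -0.05 -1.87] norm 2.82 rot deg [0.03 0.36 0.1 ]
```

```bash
python3 -m inch '[{"delta_pos":[1.1,-0.05,-0.2],"delta_rot":[0,0.3,0],"grip":255},{"delta_pos":[1.1,0,-0.2],"delta_rot":[0,0.3,0],"grip":255},{"delta_pos":[0,0,-0.6],"delta_rot":[0,0.2,0],"grip":255},{"delta_pos":[0,0,-0.5],"delta_rot":[0,0,0],"grip":255},{"delta_pos":[0,0,-0.25],"delta_rot":[0,0,0],"grip":255},{"delta_pos":[0,0,-0.1],"delta_rot":[0,0,0],"grip":255},{"delta_pos":[0,0,0],"delta_rot":[0,0,0],"grip":255}]'
python3 - <<'E'
from h import *
togo(np.r_[rackw(-.018,-.06),.127],tilt=25)
E
```

```text
time: 15.55
eef_pos: [0.6273, -0.0937, 0.1187]
eef_rot: [0.845, -0.038, 0.533, 0.024]
wrist_force: [-2.7, 1.0, 10.6]
finger_gap: 0.547
t 15.55 tcp [ 0.6273 -0.0937  0.1187] grasp [ 0.6102 -0.0921  0.1269] z [ 0.899 -0.082 -0.43 ] y [-0.091 -0.996  0.   ] yaz -95.2 zaz -5.2 pitch 25.5
q [-0.227  0.701  2.298  2.995  0.985 -1.548] F [-2.7  1.  10.6] gap 48.2 grasp rack [-0.0211 -0.0597] 0.1269
TOGO cm [ 0.31 -0.05  0.03] norm 0.31 rot deg [-0.02 -0.47  0.11]
```

Seated with 10.6 N upward. I release and retreat.

```bash
python3 -m inch '[{"delta_pos":[0,0,0],"delta_rot":[0,0,0],"grip":0},{"delta_pos":[0,0,0],"delta_rot":[0,0,0],"grip":0},{"delta_pos":[0,0,0],"delta_rot":[0,0,0],"grip":0},{"delta_pos":[0,0,0],"delta_rot":[0,0,0],"grip":0},{"delta_pos":[-1,0.09,0],"delta_rot":[0,0,0],"grip":0},{"delta_pos":[-2,0.18,0],"delta_rot":[0,0,0],"grip":0},{"delta_pos":[-2.5,0.22,0],"delta_rot":[0,0,0],"grip":0},{"delta_pos":[-2.5,0.22,0],"delta_rot":[0,0,0],"grip":0},{"delta_pos":[-2.5,0.22,0],"delta_rot":[0,0,0],"grip":0},{"delta_pos":[-2.5,0.22,0],"delta_rot":[0,0,0],"grip":0}]'
python3 - <<'E'
from h import *
show()
from station import r
p=r.camera("scene");c=cloud(p)
cv2.imwrite("pics/s8.png",cv2.resize(p["frame"][100:270,230:430],(700,595)))
for lo,hi in((.02,.05),(.05,.1),(.1,.15),(.15,.19)):
    m=(c[...,2]>lo)&(c[...,2]<hi)&(c[...,0]>.57)&(c[...,0]<.67)&(c[...,1]>-.14)&(c[...,1]<-.03)
    k=np.array([rackpt(w) for w in c[m]]);print(lo,np.percentile(k,[3,97],axis=0).round(3).tolist(),c[m][:,2].max())
E
sed -i 's/^q0=.*/q0=np.array([-.25,.7,2.5,3.0,1.1,1.57])/;s/^m=.*/m=np.array([.511,.400])/' ktest.py
cat > ktest2.py <<'E'
from kin import *
from h import rackw
q0=np.array([.6,.7,2.4,3.1,1.1,1.57]);m=np.array([.511,.400])
for az in(38,30,20):
    R=Rt(25,az)
    for nm,gp,rr in(("pre",np.r_[m,.035]-.10*R[:,2],R),("g",np.r_[m,.035],R),("mid",np.array([.42,.3,.2]),R),("front",np.r_[rackw(-.11,.11),.3],Rt(25,-5.1)),("front10",np.r_[rackw(-.11,.11),.3],Rt(25,8)),("in",np.r_[rackw(0,.11),.28],Rt(25,-5.1)),("in10",np.r_[rackw(0,.11),.28],Rt(25,8))):
      q,c=ik(gp+.019*rr[:,2],rr,q0);q0=q if c<1e-6 else q0
      print(az,nm,gp.round(3),q.round(2),"cost %.1e"%c)
E
python3 ktest2.py
```

```text
time: 16.38
eef_pos: [0.4955, -0.0817, 0.1178]
eef_rot: [0.846, -0.038, 0.531, 0.024]
wrist_force: [-1.2, 0.1, -0.6]
finger_gap: 1.0
t 16.38 tcp [ 0.4955 -0.0817  0.1178] grasp [ 0.4784 -0.0801  0.1261] z [ 0.897 -0.082 -0.434] y [-0.091 -0.996  0.   ] yaz -95.2 zaz -5.2 pitch 25.7
q [-0.306  0.781  2.56   2.942  1.316 -1.615] F [-1.2  0.1 -0.6] gap 88.0 grasp rack [-0.1534 -0.0595] 0.1261
0.02 [[-0.059, -0.079], [0.026, -0.0]] 0.04952853105050781
0.05 [[-0.045, -0.074], [-0.008, -0.032]] 0.09999189898499194
0.1 [[-0.041, -0.07], [-0.008, -0.036]] 0.1499858356101833
0.15 [[-0.04, -0.074], [-0.004, -0.035]] 0.18867962278282258
38 pre [0.44  0.344 0.077] [0.62 0.88 2.39 3.1  1.26 1.57] cost 2.5e-31
38 g [0.511 0.4   0.035] [0.63 0.94 2.18 3.11 1.12 1.57] cost 1.2e-28
38 mid [0.42 0.3  0.2 ] [0.53 0.47 2.52 2.99 0.98 1.6 ] cost 7.7e-27
38 front [0.537 0.085 0.3  ] [0.33 0.16 2.39 3.83 0.62 1.17] cost 8.3e-20
38 front10 [0.537 0.085 0.3  ] [0.13 0.14 2.42 3.13 0.55 1.58] cost 6.4e-20
38 in [0.646 0.075 0.28 ] [0.22 0.33 2.2  3.68 0.57 1.24] cost 2.9e-19
38 in10 [0.646 0.075 0.28 ] [0.07 
[... 348 characters left out ...]
0.3  ] [0.13 0.14 2.42 3.13 0.55 1.58] cost 6.3e-20
30 in [0.646 0.075 0.28 ] [0.22 0.33 2.2  3.68 0.57 1.24] cost 2.9e-19
30 in10 [0.646 0.075 0.28 ] [0.07 0.32 2.22 3.02 0.54 1.65] cost 9.9e-24
20 pre [0.426 0.369 0.077] [0.97 0.85 2.32 3.75 1.16 1.59] cost 3.1e-24
20 g [0.511 0.4   0.035] [0.84 0.93 2.14 3.64 1.08 1.54] cost 1.7e-30
20 mid [0.42 0.3  0.2 ] [0.84 0.47 2.48 3.68 0.97 1.46] cost 6.3e-27
20 front [0.537 0.085 0.3  ] [0.33 0.16 2.39 3.83 0.62 1.17] cost 2.5e-22
20 front10 [0.537 0.085 0.3  ] [0.13 0.14 2.42 3.13 0.55 1.58] cost 6.4e-20
20 in [0.646 0.075 0.28 ] [0.22 0.33 2.2  3.68 0.57 1.24] cost 2.9e-19
20 in10 [0.646 0.075 0.28 ] [0.07 0.32 2.22 3.02 0.54 1.65] cost 9.7e-24
```

View pics/s8.png

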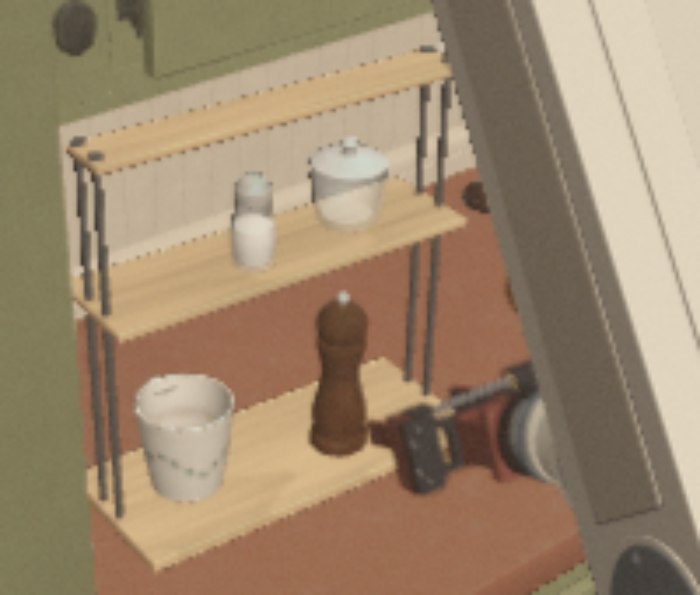

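The mill stands upright on the lower tier, about 20 mm behind the middle board's front edge. Now the bottle: swing left with yaw +43°.

```bash
python3 -m inch '[{"delta_pos":[-0.7,3.5,0.5],"delta_rot":[0,0,3.6],"grip":0},{"delta_pos":[-0.7,3.5,0.5],"delta_rot":[0,0,3.6],"grip":0},{"delta_pos":[-0.7,3.5,0.5],"delta_rot":[0,0,3.6],"grip":0},{"delta_pos":[-0.5,3.5,0.5],"delta_rot":[0,0,3.6],"grip":0},{"delta_pos":[-0.5,3.5,0],"delta_rot":[0,0,3.6],"grip":0},{"delta_pos":[-0.5,3.5,0],"delta_rot":[0,0,3.6],"grip":0},{"delta_pos":[-0.3,3.5,0],"delta_rot":[0,0,3.6],"grip":0},{"delta_pos":[0,3.5,0],"delta_rot":[0,0,3.6],"grip":0},{"delta_pos":[0,3.5,0],"delta_rot":[0,0,3.6],"grip":0},{"delta_pos":[0,3.5,0],"delta_rot":[0,0,3.6],"grip":0}]'
python3 - <<'E'
from h import *
togo([.511,.4,.035],tilt=25,zaz=38,back=.1)
from station import r
t=r.camera("top")
cv2.imwrite("pics/t9.png",cv2.resize(t["frame"][140:290,120:320],(800,600)))
c=cloud(t);f=t["frame"].astype(int)
m=(np.hypot(c[...,0]-.511,c[...,1]-.4)<.035)&(c[...,2]>.015)
for lo,hi in((.015,.05),(.05,.075),(.075,.09)):
    q=c[m&(c[...,2]>lo)&(c[...,2]<=hi)];print(lo,len(q),q.min(0).round(3),q.max(0).round(3))
for d in r.landmark_of("bottle_mid",t)[:1]:
    # ray at z=.0415
    K=t["camera_matrix"];T=t["cam_to_world"];ray=T[:3,:3]@np.linalg.inv(K)@np.r_[d["centre"],1]
    s=(.0415-T[2,3])/ray[2];print(d,(T[:3,3]+s*ray).round(4))
E
```

```text
time: 17.27
eef_pos: [0.4776, 0.2685, 0.1319]
eef_rot: [0.817, 0.227, 0.51, -0.142]
wrist_force: [1.0, -0.8, -0.4]
finger_gap: 1.002
t 17.27 tcp [0.4776 0.2685 0.1319] grasp [0.463  0.2596 0.1402] z [ 0.769  0.464 -0.439] y [ 0.517 -0.856 -0.001] yaz -58.9 zaz 31.1 pitch 26.1
q [ 0.436  0.675  2.476  3.035  1.125 -1.571] F [ 1.  -0.8 -0.4] gap 88.2 grasp rack [-0.1989  0.2776] 0.1402
TOGO cm [-2.45  8.63 -6.26] norm 10.95 rot deg [ 0.58 -0.9   6.89]
0.015 35 [0.494 0.386 0.016] [0.525 0.407 0.05 ]
0.05 40 [0.497 0.386 0.05 ] [0.524 0.414 0.072]
0.075 29 [0.503 0.391 0.076] [0.52  0.407 0.086]
{'centre': [207.7, 226.0], 'score': 0.64} [0.5056 0.3955 0.0415]
```

View pics/t9.png

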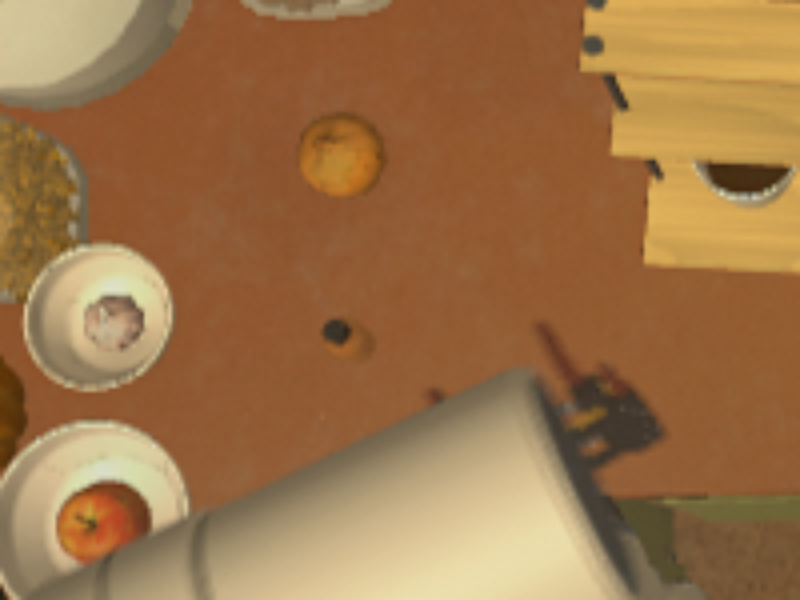

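The bottle shows at crop (345,335) with a black cap. Depth gives (0.511, 0.400) for its axis. I go to the pre-grasp.

```bash
python3 -m inch '[{"delta_pos":[-0.8,2.8,-0.8],"delta_rot":[0.2,-0.3,2.3],"grip":0},{"delta_pos":[-0.8,2.8,-1.5],"delta_rot":[0.2,-0.3,2.3],"grip":0},{"delta_pos":[-0.8,2.8,-2.0],"delta_rot":[0.2,-0.3,2.3],"grip":0},{"delta_pos":[0,0.2,-2.0],"delta_rot":[0,0,0],"grip":0},{"delta_pos":[1.2,0.9,-0.6],"delta_rot":[0,0,0],"grip":0},{"delta_pos":[1.2,0.9,-0.6],"delta_rot":[0,0,0],"grip":0},{"delta_pos":[1.2,0.9,-0.6],"delta_rot":[0,0,0],"grip":0},{"delta_pos":[0,0,0],"delta_rot":[0,0,0],"grip":0}]'
python3 - <<'E'
from h import *
togo([.511,.3995,.034],tilt=25,zaz=38)
from station import r
t=r.camera("top")
cv2.imwrite("pics/t10.png",cv2.resize(t["frame"][140:290,120:320],(800,600)))
E
```

```text
time: 18.03
eef_pos: [0.4925, 0.3802, 0.0507]
eef_rot: [0.797, 0.272, 0.51, -0.174]
wrist_force: [0.5, 0.1, -0.5]
finger_gap: 0.998
t 18.03 tcp [0.4925 0.3802 0.0507] grasp [0.4789 0.3697 0.0587] z [ 0.718  0.556 -0.42 ] y [ 0.612 -0.791 -0.   ] yaz -52.3 zaz 37.7 pitch 24.8
q [ 0.621  0.903  2.288  3.105  1.186 -1.573] F [ 0.5  0.1 -0.5] gap 87.8 grasp rack [-0.1929  0.3886] 0.0587
TOGO cm [ 3.2   2.99 -2.48] norm 5.03 rot deg [-0.12  0.14  0.27]
```

View pics/t10.png

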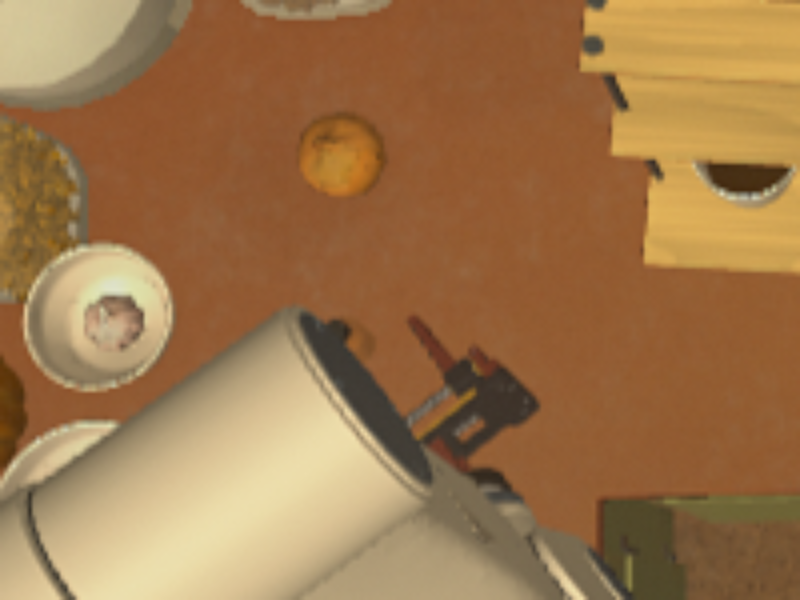

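The right finger at crop (415,320) passes beside the bottle at (355,335). This agrees with the numbers, so I go in.

```bash
python3 -m inch '[{"delta_pos":[0.8,0.75,-0.6],"delta_rot":[0,0,0],"grip":0},{"delta_pos":[0.8,0.75,-0.6],"delta_rot":[0,0,0],"grip":0},{"delta_pos":[0.8,0.75,-0.6],"delta_rot":[0,0,0],"grip":0},{"delta_pos":[0.8,0.74,-0.6],"delta_rot":[0,0,0],"grip":0},{"delta_pos":[0,0,0],"delta_rot":[0,0,0],"grip":255},{"delta_pos":[0,0,0],"delta_rot":[0,0,0],"grip":255},{"delta_pos":[0,0,0],"delta_rot":[0,0,0],"grip":255},{"delta_pos":[0,0,0],"delta_rot":[0,0,0],"grip":255},{"delta_pos":[0,0,0],"delta_rot":[0,0,0],"grip":255},{"delta_pos":[0,0,0],"delta_rot":[0,0,0],"grip":255}]' 20
python3 -m inch '[{"delta_pos":[0,0,0],"delta_rot":[0,0,0],"grip":255},{"delta_pos":[0,0,0],"delta_rot":[0,0,0],"grip":255},{"delta_pos":[0,0,0],"delta_rot":[0,0,0],"grip":255},{"delta_pos":[0,0,0],"delta_rot":[0,0,0],"grip":255}]'
python3 - <<'E'
from h import *
show()
E
```

```text
time: 18.92
eef_pos: [0.5226, 0.4094, 0.0273]
eef_rot: [0.798, 0.273, 0.509, -0.174]
wrist_force: [-0.7, 0.7, -0.2]
finger_gap: 0.587
time: 19.25
eef_pos: [0.523, 0.4099, 0.0273]
eef_rot: [0.797, 0.273, 0.509, -0.175]
wrist_force: [-0.9, 0.2, 0.1]
finger_gap: 0.373
t 19.25 tcp [0.523  0.4099 0.0273] grasp [0.5093 0.3993 0.0353] z [ 0.717  0.556 -0.421] y [ 0.613 -0.79  -0.   ] yaz -52.2 zaz 37.8 pitch 24.9
q [ 0.637  0.943  2.188  3.119  1.126 -1.57 ] F [-0.9  0.2  0.1] gap 32.8 grasp rack [-0.1652  0.4208] 0.0353
```

```bash
python3 -m inch '[{"delta_pos":[0,0,0.6],"delta_rot":[0,0,0],"grip":255},{"delta_pos":[-0.4,-0.5,1.5],"delta_rot":[0,0,-1],"grip":255},{"delta_pos":[-1.2,-1.4,2.5],"delta_rot":[0,0,-3],"grip":255},{"delta_pos":[-1.4,-2.0,2.5],"delta_rot":[0,0,-3],"grip":255},{"delta_pos":[-1.4,-2.2,2.5],"delta_rot":[0,0,-4],"grip":255},{"delta_pos":[-1.2,-2.4,2.5],"delta_rot":[0,0,-4],"grip":255},{"delta_pos":[-0.8,-2.5,2.5],"delta_rot":[0,0,-4],"grip":255},{"delta_pos":[-0.2,-2.5,2.5],"delta_rot":[0,0,-4],"grip":255},{"delta_pos":[0.2,-2.5,2.5],"delta_rot":[0,0,-4],"grip":255},{"delta_pos":[0.2,-2.5,2.5],"delta_rot":[0,0,-4],"grip":255}]'
python3 - <<'E'
from h import *
togo(np.r_[rackw(-.11,.112),.288],tilt=25,zaz=4)
E
```

```text
time: 20.08
eef_pos: [0.4595, 0.2235, 0.2486]
eef_rot: [0.842, 0.049, 0.536, -0.032]
wrist_force: [0.7, -0.5, -1.4]
finger_gap: 0.372
t 20.08 tcp [0.4595 0.2235 0.2486] grasp [0.4424 0.2215 0.2566] z [ 0.9    0.106 -0.423] y [ 0.117 -0.993 -0.001] yaz -83.3 zaz 6.7 pitch 25.1
q [ 0.766  0.261  2.481  3.972  0.835 -1.893] F [ 0.7 -0.5 -1.4] gap 32.7 grasp rack [-0.2161  0.2377] 0.2566
TOGO cm [  9.46 -13.54   3.14] norm 16.81 rot deg [-0.04 -0.06 -2.7 ]
```

```bash
python3 -m inch '[{"delta_pos":[0.8,-2.5,0.6],"delta_rot":[0,0,-0.5],"grip":255},{"delta_pos":[1.0,-2.5,0.6],"delta_rot":[0,0,-0.5],"grip":255},{"delta_pos":[1.5,-2.5,0.6],"delta_rot":[0,0,-0.5],"grip":255},{"delta_pos":[2.0,-2.3,0.6],"delta_rot":[0,0,-0.5],"grip":255},{"delta_pos":[2.0,-2.0,0.6],"delta_rot":[0,0,-0.5],"grip":255},{"delta_pos":[2.0,-1.7,0.2],"delta_rot":[0,0,-0.2],"grip":255},{"delta_pos":[0,0,0],"delta_rot":[0,0,0],"grip":255}]'
python3 - <<'E'
from h import *
togo(np.r_[rackw(0,.112),.285],tilt=25,zaz=4)
from station import r
p=r.camera("scene")
cv2.imwrite("pics/s11.png",cv2.resize(p["frame"][100:270,230:430],(700,595)))
E
```

```text
time: 20.67
eef_pos: [0.5569, 0.0866, 0.2824]
eef_rot: [0.841, 0.028, 0.539, -0.018]
wrist_force: [0.7, -0.3, -0.5]
finger_gap: 0.37
t 20.67 tcp [0.5569 0.0866 0.2824] grasp [0.5396 0.0855 0.2903] z [ 0.907  0.061 -0.417] y [ 0.067 -0.998 -0.001] yaz -86.2 zaz 3.8 pitch 24.7
q [ 0.199  0.177  2.42   3.354  0.603 -1.69 ] F [ 0.7 -0.3 -0.5] gap 32.5 grasp rack [-0.1071  0.1109] 0.2903
TOGO cm [10.68 -0.84 -0.54] norm 10.72 rot deg [-0.08  0.32  0.19]
```

View pics/s11.png

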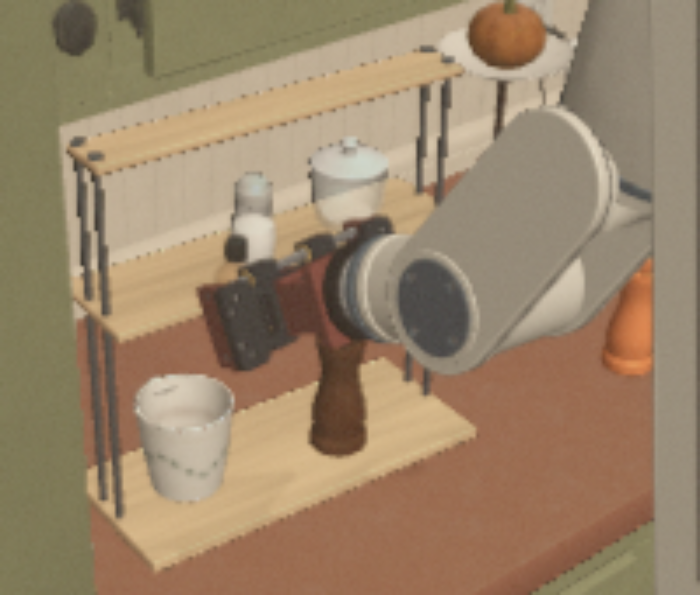

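The bottle (cap at crop 237,247) is upright in the gripper and clear of everything. I slide it in and lower it.

```bash
python3 -m inch '[{"delta_pos":[1.75,-0.14,0],"delta_rot":[0,0,0],"grip":255},{"delta_pos":[1.75,-0.14,0],"delta_rot":[0,0,0],"grip":255},{"delta_pos":[1.75,-0.14,-0.1],"delta_rot":[0,0,0],"grip":255},{"delta_pos":[1.75,-0.14,-0.1],"delta_rot":[0,0.1,0],"grip":255},{"delta_pos":[1.75,-0.14,-0.1],"delta_rot":[0,0.1,0],"grip":255},{"delta_pos":[1.75,-0.14,-0.1],"delta_rot":[0,0.1,0],"grip":255},{"delta_pos":[0,0,-0.5],"delta_rot":[0,0,0],"grip":255},{"delta_pos":[0,0,0],"delta_rot":[0,0,0],"grip":255}]'
python3 - <<'E'
from h import *
togo(np.r_[rackw(0,.112),.2753],tilt=25,zaz=4)
E
```

```text
time: 21.38
eef_pos: [0.6578, 0.0821, 0.2695]
eef_rot: [0.845, 0.03, 0.534, -0.02]
wrist_force: [-1.1, -0.6, -1.0]
finger_gap: 0.369
t 21.38 tcp [0.6578 0.0821 0.2695] grasp [0.6406 0.0808 0.2776] z [ 0.901  0.066 -0.428] y [ 0.072 -0.997 -0.001] yaz -85.9 zaz 4.2 pitch 25.4
q [ 0.131  0.318  2.229  3.244  0.535 -1.634] F [-1.1 -0.6 -1. ] gap 32.5 grasp rack [-0.0061  0.1152] 0.2776
TOGO cm [ 0.59 -0.38 -0.22] norm 0.73 rot deg [-0.01 -0.37 -0.15]
```

```bash
python3 -m inch '[{"delta_pos":[0.3,-0.1,-0.15],"delta_rot":[0,-0.3,0],"grip":255},{"delta_pos":[0,0,-0.15],"delta_rot":[0,0,0],"grip":255},{"delta_pos":[0,0,0],"delta_rot":[0,0,0],"grip":255}]'
python3 - <<'E'
from h import *
togo(np.r_[rackw(0,.112),.2753],tilt=25,zaz=4)
E
```

```text
time: 21.63
eef_pos: [0.661, 0.0806, 0.2675]
eef_rot: [0.843, 0.03, 0.537, -0.019]
wrist_force: [-0.6, 0.8, -2.0]
finger_gap: 0.369
t 21.63 tcp [0.661  0.0806 0.2675] grasp [0.6438 0.0794 0.2756] z [ 0.904  0.065 -0.422] y [ 0.072 -0.997 -0.   ] yaz -85.9 zaz 4.1 pitch 25.0
q [ 0.126  0.329  2.227  3.236  0.551 -1.628] F [-0.6  0.8 -2. ] gap 32.5 grasp rack [-0.0029  0.1141] 0.2756
TOGO cm [ 0.27 -0.24 -0.03] norm 0.36 rot deg [-0.02  0.03 -0.13]
```

Not yet in contact, so I creep down.

```bash
python3 -m inch '[{"delta_pos":[0,0,-0.1],"delta_rot":[0,0,0],"grip":255},{"delta_pos":[0,0,0],"delta_rot":[0,0,0],"grip":255}]';python3 -m inch '[{"delta_pos":[0,0,-0.08],"delta_rot":[0,0,0],"grip":255},{"delta_pos":[0,0,0],"delta_rot":[0,0,0],"grip":255}]'
```

```text
time: 21.8
eef_pos: [0.6616, 0.0805, 0.2673]
eef_rot: [0.842, 0.03, 0.538, -0.019]
wrist_force: [-0.7, 1.1, -0.0]
finger_gap: 0.368
time: 21.97
eef_pos: [0.6622, 0.0805, 0.2673]
eef_rot: [0.842, 0.03, 0.539, -0.019]
wrist_force: [-0.9, 1.3, 4.0]
finger_gap: 0.372
```

```bash
python3 -m inch '[{"delta_pos":[0,0,0],"delta_rot":[0,0,0],"grip":105},{"delta_pos":[0,0,0],"delta_rot":[0,0,0],"grip":105},{"delta_pos":[0,0,0],"delta_rot":[0,0,0],"grip":105},{"delta_pos":[0,0,0],"delta_rot":[0,0,0],"grip":105},{"delta_pos":[-1,-0.06,0],"delta_rot":[0,0,0],"grip":105},{"delta_pos":[-2,-0.12,0],"delta_rot":[0,0,0],"grip":105},{"delta_pos":[-2.5,-0.15,0],"delta_rot":[0,0,0],"grip":105},{"delta_pos":[-2.5,-0.15,0],"delta_rot":[0,0,0],"grip":105},{"delta_pos":[-2.5,-0.15,0],"delta_rot":[0,0,0],"grip":105},{"delta_pos":[-2.5,-0.15,0],"delta_rot":[0,0,0],"grip":105}]'
python3 - <<'E'
from h import *
show()
from station import r
p=r.camera("scene");c=cloud(p);t=r.camera("top")
cv2.imwrite("pics/s12.png",cv2.resize(p["frame"][100:270,230:430],(700,595)))
cv2.imwrite("pics/t12.png",t["frame"])
for n,ylo,yhi,zs in(("bottle",.06,.16,(.25,.285,.305,.33)),("salt",-.01,.06,(.25,.28,.305,.335))):
  for lo,hi in zip(zs,zs[1:]):
    k=np.array([np.r_[rackpt(w),w[2]] for w in c[(c[...,2]>lo)&(c[...,2]<hi)&(c[...,0]>.58)&(c[...,0]<.7)&(abs(c[...,1])<.2)]])
    s=k[(k[:,1]>ylo)&(k[:,1]<yhi)&(k[:,0]>-.035)&(k[:,0]<.06)]
    print(n,lo,len(s),np.percentile(s,[3,97],axis=0).round(3).tolist() if len(s) else "")
E
```

```text
time: 22.8
eef_pos: [0.5299, 0.0723, 0.2661]
eef_rot: [0.843, 0.03, 0.537, -0.019]
wrist_force: [-0.0, 0.6, 0.2]
finger_gap: 0.591
t 22.8 tcp [0.5299 0.0723 0.2661] grasp [0.5128 0.071  0.2742] z [ 0.904  0.065 -0.422] y [ 0.071 -0.997 -0.   ] yaz -85.9 zaz 4.1 pitch 24.9
q [ 0.159  0.192  2.486  3.269  0.675 -1.633] F [-0.   0.6  0.2] gap 52.0 grasp rack [-0.1326  0.0941] 0.2742
bottle 0.25 111 [[-0.015, 0.108, 0.252], [0.009, 0.134, 0.284]]
bottle 0.285 68 [[-0.012, 0.106, 0.285], [0.008, 0.132, 0.304]]
bottle 0.305 40 [[-0.008, 0.108, 0.307], [0.008, 0.125, 0.323]]
salt 0.25 103 [[-0.022, 0.018, 0.251], [0.001, 0.051, 0.279]]
salt 0.28 95 [[-0.019, 0.017, 0.281], [0.005, 0.049, 0.303]]
salt 0.305 96 [[-0.018, 0.019, 0.306], [0.006, 0.047, 0.329]]
```

View pics/s12.png

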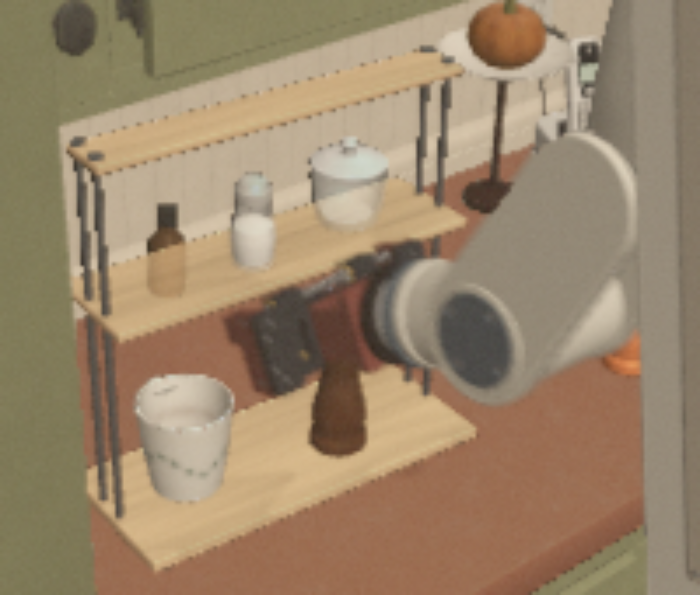

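View pics/t12.png

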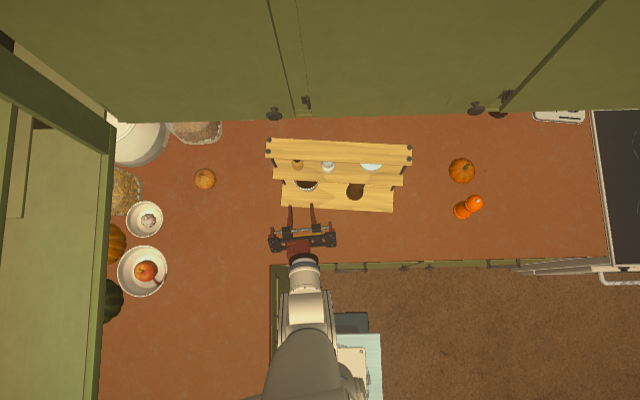

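Everything is standing, and the cup, mug, pumpkin and onion are at the same pixels as at the start. I back off a little more and hand in.

```bash
python3 -m inch '[{"delta_pos":[-1,0,0.5],"delta_rot":[0,0,0],"grip":105},{"delta_pos":[-1,0,0.5],"delta_rot":[0,0,0],"grip":105},{"delta_pos":[0,0,0],"delta_rot":[0,0,0],"grip":105},{"delta_pos":[0,0,0],"delta_rot":[0,0,0],"grip":105}]'
python3 - <<'E'
from station import r
from h import *
p=r.camera("scene");c=cloud(p);c0=np.load("c0.npz")["scene"]
# silhouettes centroid of unmoved things: compare clouds
for n,x,y,lo,hi,rad in(("cup",.645,-.115,.26,.34,.06),("mug",.645,.07,.04,.11,.08),("salt",.638,0,.25,.33,.03)):
    f=lambda w:w[(np.hypot(w[...,0]-x,w[...,1]-y)<rad)&(w[...,2]>lo)&(w[...,2]<hi)].mean(0).round(3)
    print(n,f(c0),f(c))
t=r.camera("top");ct=cloud(t);c0=np.load("c0.npz")["top"]
for n,x,y,lo,hi,rad in(("pumpkin",.656,-.443,.03,.09,.07),("onion",.664,.399,.03,.08,.06)):
    f=lambda w:w[(np.hypot(w[...,0]-x,w[...,1]-y)<rad)&(w[...,2]>lo)&(w[...,2]<hi)].mean(0).round(3)
    print(n,f(c0),f(ct))
print(r.sign_off())
E
```

```text
time: 23.23
eef_pos: [0.5122, 0.0727, 0.277]
eef_rot: [0.842, 0.03, 0.538, -0.02]
wrist_force: [-0.0, 0.1, 0.6]
finger_gap: 0.585
cup [ 0.636 -0.114  0.294] [ 0.636 -0.114  0.293]
mug [0.65  0.073 0.081] [0.65  0.073 0.081]
salt [nan nan nan] [0.629 0.003 0.291]
pumpkin [ 0.668 -0.45   0.055] [ 0.668 -0.451  0.054]
onion [0.666 0.408 0.051] [0.666 0.408 0.05 ]
the job is handed in; nothing more can be done
None<stdin>:6: RuntimeWarning: Mean of empty slice.
  ret = um.true_divide(
```

The condiments are put away and the job is handed in at about 23 s of the 72 s allowed. I moved the salt shaker and the brown bottle to the upper tier and the dark pepper mill to the lower tier.

My last camera checks, with all three standing upright in the pictures:

| Item | Tier | Behind the front edge of the board above | Along the rack from its middle |
|---|---|---|---|
| Salt shaker | upper | about 18 mm | about +33 mm |
| Bottle | upper | about 20 mm | about +118 mm |
| Pepper mill | lower | about 20 mm | about -57 mm |

- **Things to be left alone:** the cup, mug, pumpkin and onion had moved by no more than 1 mm in the depth data. The gripper was clear of everything at the end.
- **Regrip:** my first grip on the salt shaker, at 45° tilt, would have put the wrist at its limit on the upper tier. I set the shaker back down and gripped it again at 25°.
- **Network disagreement:** for the bottle, the trained network's position differed from the depth measurement by about 7 mm. I used the depth value, and the grip closed on the bottle's 33 mm width.
- **Failed checks:** none. The blank salt reading in the last printout is only its starting position, where it had not yet been placed.

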